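Hang the loop bell on the turning display rack

ROBOT

A 6-joint arm with a two-finger parallel gripper is mounted at the origin on the work surface. World frame = base frame: x ahead of the robot, y to its left, z up, the work surface at z = 0. Lengths are in m, angles in rad, forces in N, time in s.
With the tool pointing down it reaches from about 0.35 to 0.85 m from the base axis. Payload 8.1 kg.
Tool frame: the origin (TCP) lies between the finger pads; the fingertips stand 17 mm ahead of it and the grasp point (between the pads) lies 2 mm behind it; x points along the fingers, y is the direction in which the jaws open and shut, and the axes are right-handed (so a half turn about x gives the same grasp; the last joint's range is limited). The gripper opens to 85 mm and grips with 20 to 120 N. Pads are 22 mm wide; open, the fingers measure 114 mm over their backs; the gripper's body (76 mm by 85 mm) begins 54 mm behind the grasp point. The pads swing forward as they close: fully open they stand 13 mm farther back than shut.
Start: joints at [-1.238, 0.13, 1.488, -0, 1.523, -0.085], TCP at [0.243, -0.548, 0.218] pointing down, gripper open.
Joint ranges: [-2.96, 2.96], [-0.89, 2.26], [0.02, 2.5], [-1.34, 4.48], [0, 2.73], [-2.66, 2.66]. Speed limits (rad/s): [2.39, 2.39, 2.79, 3.14, 3.14, 3.14].

INTERFACE

Orientations are given as [roll, pitch, yaw] about the fixed x, y, z axes, in that order (R = Rz(yaw) Ry(pitch) Rx(roll)).
In Python, from station import robot gives the robot as it stands.
- The arm moves only by the tool send_rows, never from a script. Its argument "targets" is a list of rows, each an object with "translation": the shift along the world's x, y, z in mm, a list of three; "spin": the turn about the world's z in rad. In form: [{"translation": [dx, dy, dz], "spin": spin}, ...]. A call has exactly 5 rows; each row shifts and turns the pose as measured when the row begins; what a row does not reach is not made up. A row lasts 1/8 s, in which the tool goes at most 62.5 mm and 10.7 degrees, less where a joint would pass 70% of its speed; a pose out of reach is approached as far as the arm can. A call is refused whole if a number of a shift passes 62.5 or a number of a turn 0.188, either way. A call with a gripper value outside its range is refused whole. "fingers" is the finger opening in mm, from 0 to 85.4, set as the call begins (left out, the last holds). The fingers move at their own pace and stop on an object; the grip force is fixed at half the most. Time passes only in rows, so rows that do not move let the fingers close, or fill a call up. It gives the time, the measured TCP pose, the force and the opening at its end, in the units of the state.
- robot.state(): the state, without advancing time (a new reading comes with each control period).
- robot.camera(name): name is "side" or "top"; returns a dict with "frame" (420x560x3 uint8, red, green, blue), "mtx" (3x3 intrinsics, pixels), "xyz" and "attitude" of the camera in the world. Camera axes: x right, y down, z forward; pixel columns grow to the right and rows downward; lengths in m; the calibration is good to about 2 mm. A picture is of the moment at which its call begins. There is no depth.
- robot.hand_in(): hands the job in, once; it reports no verdict.
Trained networks look in a picture, given as the dict that the camera call returned (one of the last four; its "shot" number tells which), for a name from the list of things; names that differ only in an ending like _2 or _b are one class to them, and where a whole thing is asked for, a point or a joint stands for the part that bears it (a point fixed in the world has none). Each returns a list of dicts, best first, with "confidence" (0 to 1); they miss things now and then, are a little off and sometimes report something else, mostly with a low value. They report only what shows in the picture. A call takes as long as a camera call. They do not tell look-alikes from the thing itself.
- robot.find_in(picture, label): "box" ([left, top, right, bottom] in pixels, round what is visible of it).
The state is a dict: "clock": time; "joint_positions": joint angles; "joint_vel": joint speeds; "effort": joint torques, N m; "eef_pos": TCP position; "eef_rot": TCP orientation; "wrist_force": force on the tool from outside, world axes, zero at the start; "wrist_torque": the same for the moment, N m; "grip_width": finger opening in m.
Only numpy, scipy, OpenCV 4.12 (cv2) and the standard library are available. Lean on these libraries where they do the work, as an engineer would, in place of code of your own. Each camera call takes 0.05 s, during which the arm holds its last target.

TASK

Turn the display rack so that its one empty hook points to the front, over the tongue on its foot. Then pick up the brass bell that has the open loop on top and hang it by its loop on that hook, leaving the hook at the front. Leave the handbell with the straight wooden handle standing where it is.

Things in the scene. Friction and masses are not known exactly. Their poses are not given: they have to be found in the camera images.
- free_hook (a point): Seat of the rack's one bare hook (three more carry small brass wares, fixed on): on the wire's centre line, 190 mm up, 105 mm from the rack's turning axis. Dark 8 mm wire, nearly level; tip turns up 112-117 mm from the axis, its top 20 mm above the seat. -x points outward along the hook, z up. Starts 45-110 deg from the front, to +y. Turned by the tip (about 1.5 N); stays where left.
- front (a point): Where the bare hook's seat should come: 190 mm up, straight above the flat dark tongue (30 mm wide, ends 125 mm from the axis) of the rack's fixed round foot (150 mm across), which points roughly at the robot. Its +x points level to the rack's upright turning axis, 105 mm away; z up. Highest part of the rack: a ball on the axis, 34 mm above this point; hooks are 90 deg apart.
- bell: Brass bell to hang, 0.18-0.35 kg, standing on its mouth; origin at the centre of its underside, z up. 68 mm across, body 78 mm high; above it an upright loop of 7 mm bar in its y-z plane: bars at y = -20 and 20 mm (47 mm over both), peak's underside at 130, top at 138 mm. Opening along x, 33 wide, 52 high. Grip across both bars at 110 mm height. Hung, its origin is 126 mm below the seat.
- handbell: Bystander: brass handbell, mouth 68 mm across, body 64 mm high, with a straight dark wooden handle on top, 134 mm high in all, no loop. Origin at the centre of its underside, z up. Stands on the table and stays there.
Not all that is in view belongs to the job. What is shaped like the bell but grey, red or white is not meant.

How it is judged:
On the way:
1. the empty hook has been turned to the front while the bell still stands on the table (horizontal distance between free_hook and front below 0.03 m and height (world z) of bell below 0.02 m), for 0.2 s.
At the end, for the whole second after the job is handed in: The empty hook's seat is within 35 mm of the front point and the bell hangs at rest by its loop on it: its origin within 25 mm of the hook seat seen from above and 112 to 140 mm below it, tilted less than 0.25 rad, moving slower than 0.06 m/s (horizontal distance between free_hook and front below 0.035 m and horizontal distance between bell and free_hook below 0.025 m and z of bell in the frame of free_hook between -0.14 and -0.112 m and angle between bell's own z axis and vertical below 0.25 rad and linear speed of bell below 0.06 m/s); the robot touches nothing.
It fails at once if the handbell is pushed more than 40 mm or knocked over (distance of handbell from where it was at the start of the episode above 0.04 m or angle between handbell's own z axis and vertical above 0.6 rad).
It also fails if it takes over 61 s, if anything falls off the work surface, if the arm or the gripper's body presses on something with over 40 N, if the wrist force passes 120 N, or if a joint passes its speed limit or range.

## Working session

There is one attempt and no reset: what is moved stays moved. The work goes in short steps, Python scripts to look and compute and a tool call to move; the robot and the scene stay as the last step left them, time stands still between calls to the robot, and variables do not carry over. Pictures are saved under pics/ and viewed, and the job is handed in when it is done.

Besides the shell and the picture viewer there is one more tool, called in YAML: its name, and indented under it one key for each argument. send_rows: Moves the arm, as the interface text tells. Its arguments: {"type":"object","properties":{"targets":{"type":"array","items":{"type":"object","properties":{"translation":{"type":"array","items":{"type":"number"}},"spin":{"type":"number"}}}},"fingers":{"type":"number"}},"required":["targets"]}

```bash
mkdir -p pics; ls
cat > h.py <<'E'
import numpy as np, cv2, pickle
from station import robot
def shot(name,tag):
    p=robot.camera(name); cv2.imwrite(f'pics/{tag}.png',p['frame'][:,:,::-1]); pickle.dump(p,open(f'pics/{tag}.pkl','wb')); return p
def load(tag): return pickle.load(open(f'pics/{tag}.pkl','rb'))
E
python3 - <<'E'
from h import *
for n in ('side','top'):
    p=shot(n,n+'0'); print(p['mtx'],p['xyz'],p['attitude'],p['shot'])
    for l in ('free_hook','bell','handbell'):
        print(n,l,[(np.round(d['box'],0).tolist(),round(d['confidence'],2)) for d in robot.find_in(p,l)])
print(robot.state())
E
```

```text
pics
[[491.5752419    0.         273.5736044 ]
 [  0.         491.5752419  213.63166382]
 [  0.           0.           1.        ]] [ 0.09877107 -0.94181201  1.02053236] [-2.36753752  0.02075263 -0.41655682] 1
side free_hook [([253.0, 100.0, 341.0, 166.0], 0.92)]
side bell [([289.0, 303.0, 319.0, 350.0], 0.98), ([240.0, 338.0, 266.0, 377.0], 0.63), ([294.0, 293.0, 299.0, 308.0], 0.59), ([233.0, 286.0, 235.0, 303.0], 0.43)]
side handbell [([336.0, 257.0, 364.0, 308.0], 0.72)]
[[448.09516463   0.         280.64451275]
 [  0.         448.09516463 216.90630751]
 [  0.           0.           1.        ]] [ 0.37751575 -0.13595836  0.98813485] [-3.10306421 -0.00635304 -1.54799103] 2
top free_hook [([91.0, 40.0, 225.0, 175.0], 0.56)]
top bell [([345.0, 219.0, 384.0, 250.0], 0.94), ([293.0, 230.0, 326.0, 264.0], 0.84), ([391.0, 224.0, 438.0, 254.0], 0.77), ([394.0, 279.0, 440.0, 313.0], 0.73), ([336.0, 268.0, 367.0, 299.0], 0.61), ([367.0, 148.0, 398.0, 171.0], 0.21)]
top handbell [([365.0, 149.0, 399.0, 173.0], 0.85)]
{'clock': 0.4, 'joint_positions': array([-1.23839174e+00,  1.30488062e-01,  1.48835672e+00, -1.17699807e-05,
        1.52300943e+00, -8.54091714e-02]), 'joint_vel': array([-8.25743231e-04, -1.55908953e-03, -3.70780724e-04,  3.83294011e-05,
        9.42709214e-04,  8.94027682e-04]), 'effort': array([-1.23753845e-03, -5.68511903e+01, -5.00104558e+01, -2.93965322e-04,
        5.34388106e-03, -3.21957816e-05]), 'eef_pos': array([ 0.24344266, -0.54830485,  0.21775342]), 'eef_rot': array([-1.61128765,  1.57053451,  1.94811932]), 'wrist_force': array([-0.7732413 , -0.21259884, -0.08793136]), 'wrist_torque': array([-0.01678155, -0.0065425 ,  0.02748301]), 'grip_width': 0.08543288724691235}
```

View pics/side0.png

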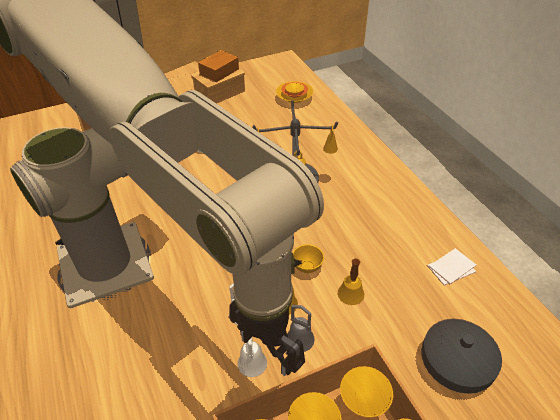

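View pics/top0.png

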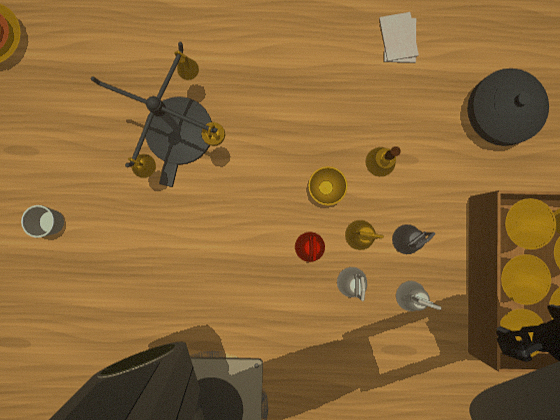

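Run:
```python
from h import *
a=load('side0')['frame'][80:240,200:360]; b=load('side0')['frame'][240:400,200:400]
c=load('top0')['frame'][20:195,80:240]; d=load('top0')['frame'][130:330,280:460]
for n,i,s in (('a',a,4),('b',b,4),('c',c,3.4),('d',d,3)):
    cv2.imwrite(f'pics/z{n}0.png',cv2.resize(i,None,fx=s,fy=s,interpolation=cv2.INTER_CUBIC)[:600,:800,::-1])
```

```text
(no output)
```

View pics/zc0.png

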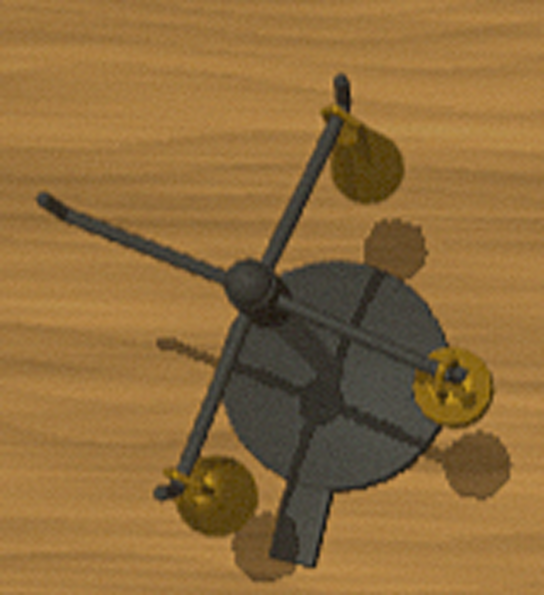

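View pics/zd0.png

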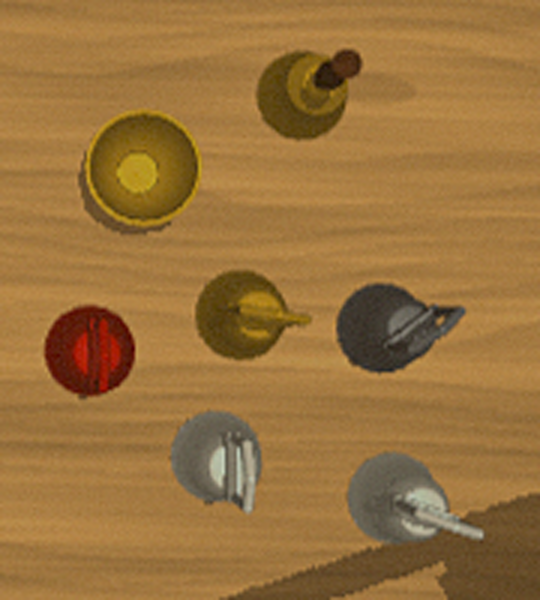

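View pics/za0.png

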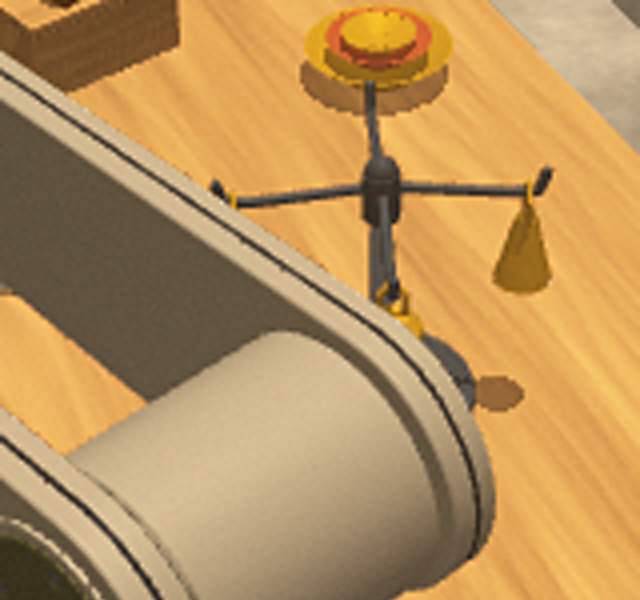

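View pics/zb0.png

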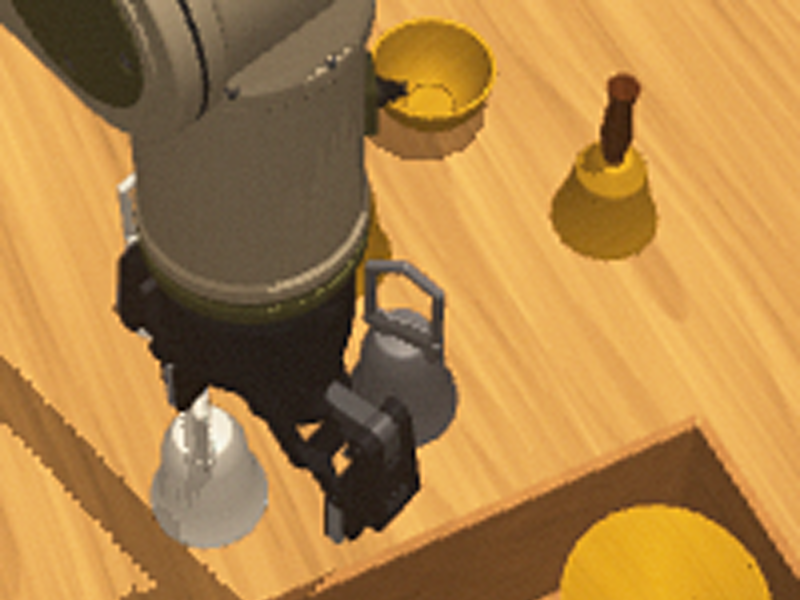

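```bash
cat >> h.py <<'E'
from scipy.spatial.transform import Rotation as R
def ray(p,uv):
    d=np.linalg.inv(p['mtx'])@np.array([uv[0],uv[1],1.]); return R.from_euler('xyz',p['attitude']).as_matrix()@d
def at(p,uv,z):
    d=ray(p,uv); return p['xyz']+d*(z-p['xyz'][2])/d[2]
def proj(p,X):
    c=R.from_euler('xyz',p['attitude']).as_matrix().T@(np.asarray(X)-p['xyz']); q=p['mtx']@c; return q[:2]/q[2]
def tri(p,u,q,v):
    A=ray(p,u);B=ray(q,v);s=np.linalg.lstsq(np.c_[A,-B],q['xyz']-p['xyz'],rcond=None)[0]
    X=p['xyz']+A*s[0];Y=q['xyz']+B*s[1];return (X+Y)/2,np.linalg.norm(X-Y)
E
python3 - <<'E'
from h import *
t=load('top0'); s=load('side0')
c=lambda u,v:(80+u/3.4,20+v/3.4); d=lambda u,v:(280+u/3,130+v/3)
np.set_printoptions(precision=4,suppress=True)
f=at(t,c(337,377),.01)
print('foot',f)
tg=at(t,c(295,562),.006);print('tongue end',tg, np.linalg.norm((tg-f)[:2]), np.degrees(np.arctan2(*(tg-f)[1::-1])))
b=at(t,c(252,285),.210);print('ball',b)
print('tri ball',tri(t,c(252,285),s,(200+380/4,80+172/4)))
h=at(t,c(43,201),.208);print('tip',h,np.linalg.norm((h-b)[:2]),np.degrees(np.arctan2(*(h-b)[1::-1])))
for n,u in (('tip2',(341,80)),('tip3',(455,373)),('tip4',(163,493))):
    h=at(t,c(*u),.208);print(n,h,np.linalg.norm((h-b)[:2]),np.degrees(np.arctan2(*(h-b)[1::-1])))
print('bell body', at(t,d(242,315),.02)); print('bell loop top',at(t,d(304,319),.138), at(t,d(250,310),.138))
for n,u in (('hb',(302,95)),('hbtop',(348,63)),('red',(90,350)),('grey',(383,328)),('white1',(216,457)),('white2',(395,498)),('bowl',(143,170))):
    print(n,at(t,d(*u),.02),at(t,d(*u),.134))
E
```

```text
foot [0.5994 0.0861 0.01  ]
tongue end [0.4792 0.1103 0.006 ] 0.12256726567080424 168.6170632880647
ball [0.6007 0.0859 0.21  ]
tri ball (array([0.5998, 0.0846, 0.2141]), np.float64(0.0005820053451327544))
tip [0.6425 0.1958 0.208 ] 0.11759405977634692 69.18206376915957
tip2 [0.71  0.044 0.208] 0.11704348560611563 -20.99907840149097
tip3 [ 0.558  -0.0196  0.208 ] 0.11378301815147292 -112.03952821363112
tip4 [0.4922 0.1284 0.208 ] 0.1165091961068005 158.5775609427618
bell body [ 0.3798 -0.3151  0.02  ]
bell loop top [ 0.3779 -0.3325  0.138 ] [ 0.3828 -0.2982  0.138 ]
hb [ 0.5402 -0.3561  0.02  ] [ 0.5211 -0.3302  0.134 ]
hbtop [ 0.5644 -0.3892  0.02  ] [ 0.5424 -0.3594  0.134 ]
red [ 0.3522 -0.206   0.02  ] [ 0.3552 -0.1978  0.134 ]
grey [ 0.3728 -0.4169  0.02  ] [ 0.3733 -0.3838  0.134 ]
white1 [ 0.2776 -0.298   0.02  ] [ 0.2894 -0.2789  0.134 ]
white2 [ 0.2512 -0.427   0.02  ] [ 0.2661 -0.3927  0.134 ]
bowl [ 0.4829 -0.2417  0.02  ] [ 0.4705 -0.2293  0.134 ]
```

```bash
cat >> h.py <<'E'
def st():
    s=robot.state(); M=R.from_euler('xyz',s['eef_rot']).as_matrix(); y=M[:,1]
    print('t',s['clock'],'tcp',np.round(s['eef_pos']*1000,1),'jaw',round(np.degrees(np.arctan2(y[1],y[0])),1),'xdown',np.round(M[:,0],3),'F',np.round(s['wrist_force'],1),'w',round(s['grip_width']*1000,1),'j',np.round(s['joint_positions'],2)); return s
E
python3 - <<'E'
from h import *
st()
E
```

```text
t 0.4 tcp [ 243.4 -548.3  217.8] jaw -66.1 xdown [-0.  0. -1.] F [-0.8 -0.2 -0.1] w 85.4 j [-1.24  0.13  1.49 -0.    1.52 -0.09]
```

send_rows:
  targets:
    - {"translation":[20,50,30],"spin":0}
    - {"translation":[20,50,30],"spin":0}
    - {"translation":[20,55,20],"spin":0}
    - {"translation":[25,55,0],"spin":0}
    - {"translation":[25,55,0],"spin":0}
  fingers: 0

```text
clock: 1.02
eef_pos: [0.3533, -0.2785, 0.2977]
eef_rot: [-2.226, 1.568, 1.326]
wrist_force: [0.9, -0.2, 0.1]
grip_width: -0.0001
```

send_rows:
  targets:
    - {"translation":[30,50,0],"spin":-0.06}
    - {"translation":[30,50,0],"spin":-0.06}
    - {"translation":[30,50,0],"spin":-0.06}
    - {"translation":[30,50,0],"spin":-0.06}
    - {"translation":[30,50,0],"spin":-0.06}

```text
clock: 1.65
eef_pos: [0.5068, -0.0195, 0.3001]
eef_rot: [2.902, 1.563, -0.14]
wrist_force: [1.0, -1.7, -1.4]
grip_width: 0.0004
```

send_rows:
  targets:
    - {"translation":[33,40,0],"spin":-0.06}
    - {"translation":[33,40,0],"spin":-0.06}
    - {"translation":[33,40,0],"spin":-0.06}
    - {"translation":[33,40,0],"spin":-0.06}
    - {"translation":[33,40,0],"spin":-0.02}

```text
clock: 2.28
eef_pos: [0.6764, 0.1894, 0.301]
eef_rot: [2.952, 1.56, -0.357]
wrist_force: [0.8, -0.4, 1.0]
grip_width: -0.0
```

Run:
```python
from h import *
st(); shot('side','side1'); shot('top','top1')
```

```text
t 2.275 tcp [676.4 189.4 301. ] jaw -99.6 xdown [ 0.01  -0.004 -1.   ] F [ 0.8 -0.4  1. ] w -0.0 j [ 0.2   0.39  1.03 -0.01  1.71  1.94]
```

View pics/side1.png

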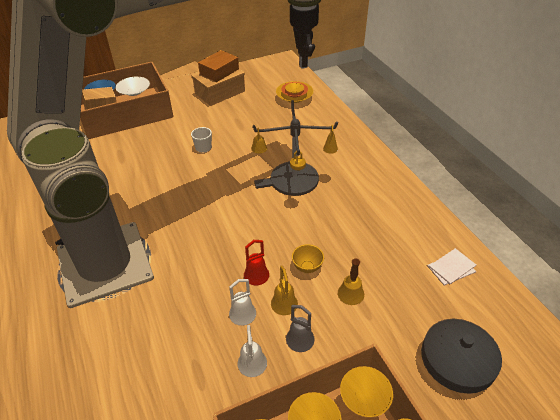

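View pics/top1.png

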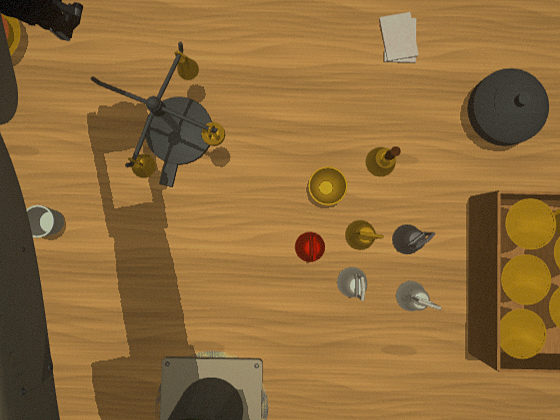

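Run:
```python
from h import *
np.set_printoptions(precision=4,suppress=True)
t=load('top1'); s=load('side1')
print(proj(t,[.6764,.1894,.284]),proj(s,[.6764,.1894,.284]))
img=s['frame'][225:385,200:380]; cv2.imwrite('pics/zb1.png',cv2.resize(img,None,fx=3.75,fy=3.75,interpolation=cv2.INTER_CUBIC)[:,:,::-1])
img=t['frame'][210:270,330:450]; cv2.imwrite('pics/zd1.png',cv2.resize(img,None,fx=6,fy=6,interpolation=cv2.INTER_CUBIC)[:,:,::-1])
img=s['frame'][90:215,230:350]; cv2.imwrite('pics/za1.png',cv2.resize(img,None,fx=4.5,fy=4.5,interpolation=cv2.INTER_CUBIC)[:,:,::-1])
```

```text
[77.8033 41.6847] [303.4428  76.7703]
```

View pics/zb1.png

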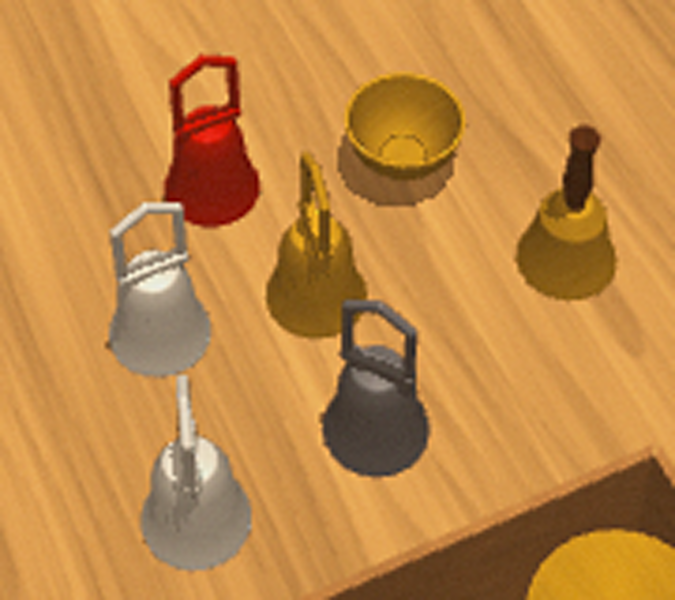

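View pics/zd1.png

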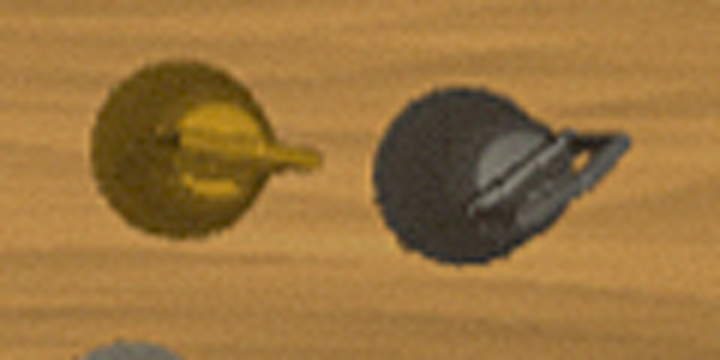

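View pics/za1.png

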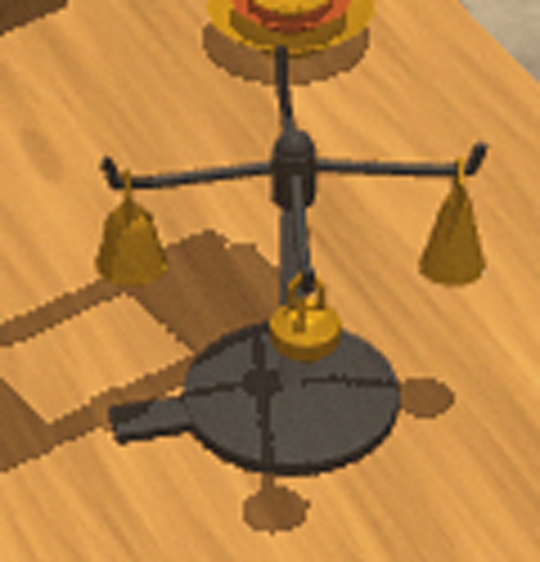

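Run:
```python
from h import *
np.set_printoptions(precision=1,suppress=True)
t=load('top1'); s=load('side1')
for z in (.27,.284,.301,.33): print(z,proj(t,[.6764,.1894,z]),proj(s,[.6764,.1894,z]))
img=s['frame'][30:110,260:350]; cv2.imwrite('pics/g1.png',cv2.resize(img,None,fx=6,fy=6,interpolation=cv2.INTER_CUBIC)[:,:,::-1])
img=t['frame'][0:80,40:140]; cv2.imwrite('pics/g2.png',cv2.resize(img,None,fx=6,fy=6,interpolation=cv2.INTER_CUBIC)[:,:,::-1])
```

```text
0.27 [81.6 45.4] [303.3  81.1]
0.284 [77.8 41.7] [303.4  76.8]
0.301 [72.9 37. ] [303.6  71.4]
0.33 [64.  28.4] [303.8  62. ]
```

View pics/g1.png

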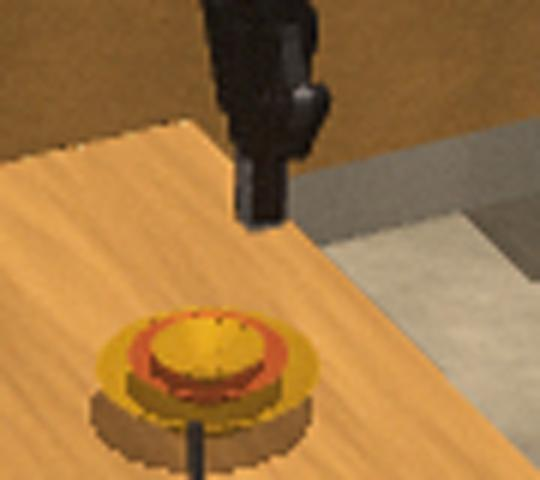

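View pics/g2.png

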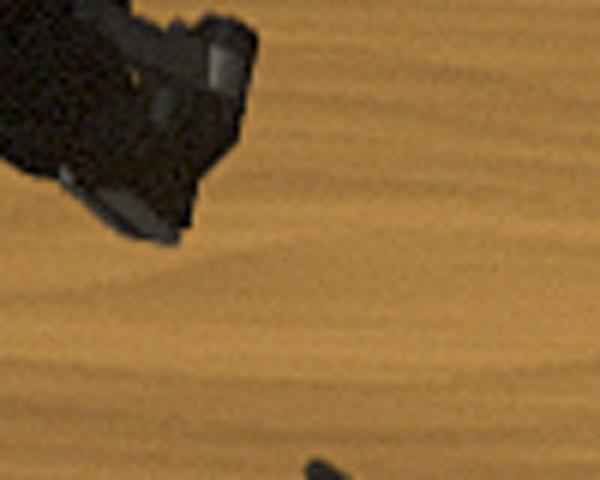

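Run:
```python
from h import *
np.set_printoptions(precision=4,suppress=True)
t=load('top1'); s=load('side1')
print(tri(t,(66,36),s,(303.7,67)), tri(t,(68,38),s,(303.7,67)))
x=st(); print(x['joint_vel'])
```

```text
(array([0.676 , 0.1946, 0.3114]), np.float64(0.005636321628059866)) (array([0.6726, 0.1897, 0.3144]), np.float64(0.007410788281579441))
t 2.375 tcp [676.3 192.2 296.3] jaw -99.3 xdown [ 0.004 -0.003 -1.   ] F [ 0.1  0.2 -0.6] w 0.3 j [ 0.21  0.4   1.03 -0.    1.71  1.94]
[-0.0475 -0.0876  0.0854 -0.0266  0.0123 -0.0605]
```

send_rows:
  targets:
    - {"translation":[-5,-12,-30],"spin":0}
    - {"translation":[-4,-12,-30],"spin":0}
    - {"translation":[0,0,-30],"spin":0}
    - {"translation":[0,0,0],"spin":0}
    - {"translation":[0,0,0],"spin":0}

```text
clock: 3.0
eef_pos: [0.6673, 0.1673, 0.2056]
eef_rot: [2.74, 1.564, -0.562]
wrist_force: [-0.0, -1.0, -0.1]
grip_width: -0.0001
```

Run:
```python
from h import *
np.set_printoptions(precision=1,suppress=True)
s=st()
p=s['eef_pos']; s=shot('side','side2'); t=shot('top','top2')
for dz in (-.017,0,.017): print(proj(t,p+[0,0,dz]),proj(s,p+[0,0,dz]))
img=s['frame'][80:200,240:360]; cv2.imwrite('pics/g1.png',cv2.resize(img,None,fx=4.5,fy=4.5,interpolation=cv2.INTER_CUBIC)[:,:,::-1])
img=t['frame'][0:190,40:240]; cv2.imwrite('pics/g2.png',cv2.resize(img,None,fx=3,fy=3,interpolation=cv2.INTER_CUBIC)[:,:,::-1])
```

```text
t 3.0 tcp [667.3 167.3 205.6] jaw -99.2 xdown [ 0. -0. -1.] F [-0.  -1.  -0.1] w -0.1 j [ 0.2  0.4  1.2 -0.   1.5  1.9]
[113.5  69.7] [303.3 109.7]
[110.   66.1] [303.4 104.8]
[106.3  62.5] [303.5  99.9]
```

View pics/g1.png

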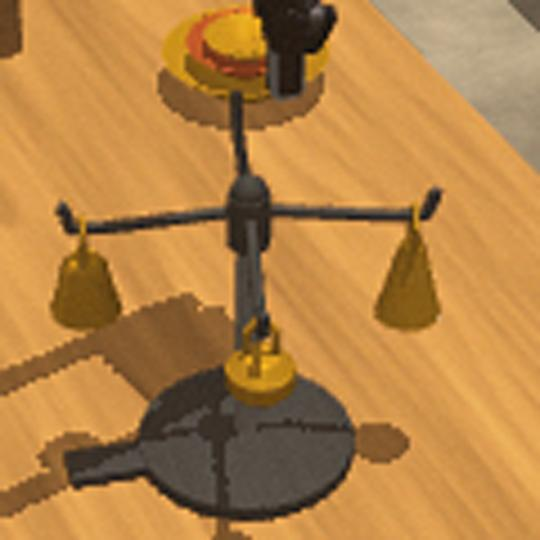

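View pics/g2.png

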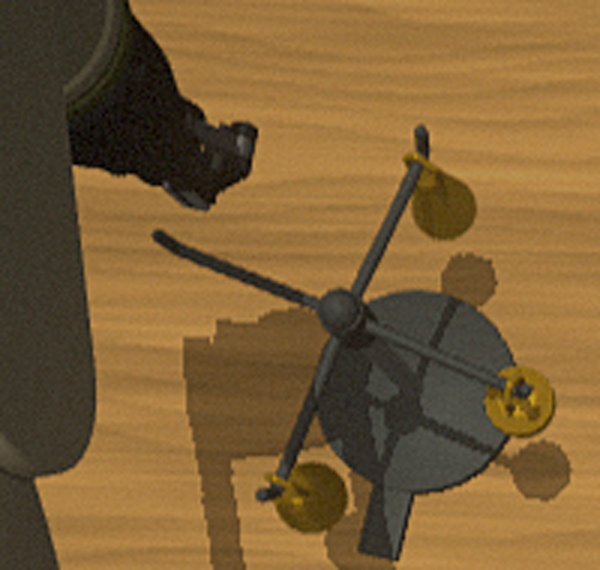

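send_rows:
  targets:
    - {"translation":[0,0,-19],"spin":0}
    - {"translation":[0,0,-19],"spin":0}
    - {"translation":[0,0,0],"spin":0}
    - {"translation":[0,0,0],"spin":0}
    - {"translation":[-10,4,0],"spin":0}

```text
clock: 3.72
eef_pos: [0.6579, 0.1716, 0.1663]
eef_rot: [2.91, 1.562, -0.392]
wrist_force: [0.7, -0.5, 0.1]
grip_width: -0.0004
```

```bash
cat > look.py <<'E'
import sys
from h import *
np.set_printoptions(precision=1,suppress=True)
s=st(); k=sys.argv[1]
p=s['eef_pos']; s=shot('side','side'+k); t=shot('top','top'+k)
for dz in (-.017,0,.017): print(proj(t,p+[0,0,dz]),proj(s,p+[0,0,dz]))
x=s['frame'][80:200,230:360]; y=t['frame'][0:190,40:240]
x=cv2.resize(x,(400,370),interpolation=cv2.INTER_CUBIC); y=cv2.resize(y,(400,370),interpolation=cv2.INTER_CUBIC)
cv2.imwrite(f'pics/L{k}.png',np.hstack([x,y])[:,:,::-1])
E
python3 look.py 3
```

```text
t 3.725 tcp [657.9 171.6 166.3] jaw -99.2 xdown [ 0. -0. -1.] F [ 0.7 -0.5  0.1] w -0.4 j [ 0.2  0.4  1.3 -0.   1.5  1.9]
[118.6  82.1] [299.6 120.7]
[115.3  79. ] [299.7 116. ]
[111.9  75.7] [299.8 111.2]
```

View pics/L3.png

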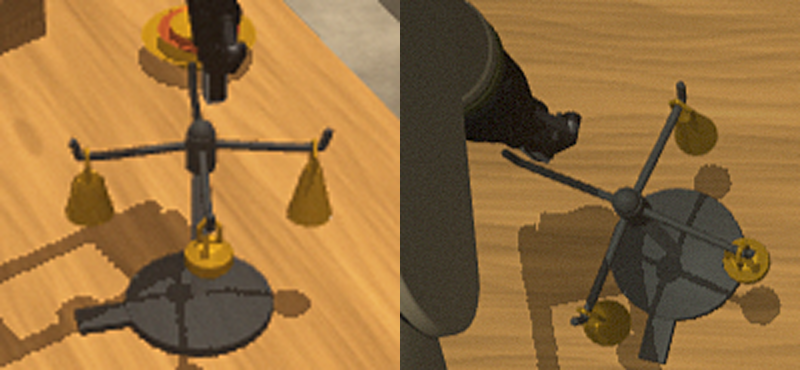

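send_rows:
  targets:
    - {"translation":[0,0,-10],"spin":0}
    - {"translation":[-11,4,0],"spin":0}
    - {"translation":[-10,4,0],"spin":0}
    - {"translation":[-10,3,0],"spin":0}
    - {"translation":[-10,2,0],"spin":0}

```text
clock: 4.45
eef_pos: [0.6146, 0.1859, 0.1573]
eef_rot: [3.0, 1.559, -0.301]
wrist_force: [1.3, -1.7, 0.1]
grip_width: 0.0
```

```bash
python3 look.py 4
```

```text
t 4.45 tcp [614.6 185.9 157.3] jaw -99.2 xdown [ 0. -0. -1.] F [ 1.3 -1.7  0.1] w 0.0 j [ 0.2  0.3  1.4 -0.   1.4  1.9]
[112.  105.9] [284.7 124.3]
[108.6 103.3] [284.6 119.7]
[105.1 100.6] [284.6 114.9]
```

View pics/L4.png

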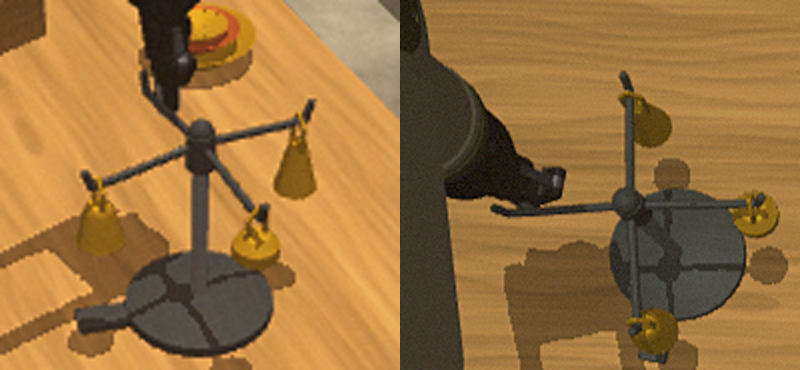

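send_rows:
  targets:
    - {"translation":[-11,0,0],"spin":0}
    - {"translation":[-10.5,0,0],"spin":0}
    - {"translation":[-10.5,-1.5,0],"spin":0}
    - {"translation":[-10,-2.5,0],"spin":0}
    - {"translation":[-10,-3.5,0],"spin":0}

```text
clock: 5.18
eef_pos: [0.5597, 0.1784, 0.1579]
eef_rot: [3.09, 1.558, -0.211]
wrist_force: [2.9, -0.8, 0.8]
grip_width: 0.0001
```

send_rows:
  targets:
    - {"translation":[-9.5,-4,0],"spin":0}
    - {"translation":[-9,-5,0],"spin":0}
    - {"translation":[-8.5,-6,0],"spin":0}
    - {"translation":[-8,-7,0],"spin":0}
    - {"translation":[-7,-8,0],"spin":0}

```text
clock: 5.8
eef_pos: [0.5145, 0.1469, 0.1582]
eef_rot: [-3.128, 1.558, -0.146]
wrist_force: [1.5, 1.4, -0.0]
grip_width: -0.0002
```

```bash
python3 look.py 5
```

```text
t 5.8 tcp [514.5 146.9 158.2] jaw -99.1 xdown [ 0. -0. -1.] F [ 1.5  1.4 -0. ] w -0.2 j [ 0.2 -0.   1.8 -0.   1.4  1.9]
[130.4 158.5] [259.3 139.8]
[127.4 157. ] [259.  135.1]
[124.3 155.4] [258.8 130.3]
```

View pics/L5.png

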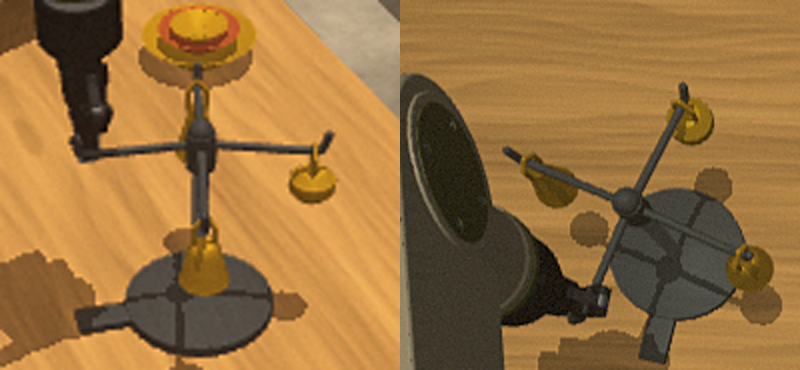

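send_rows:
  targets:
    - {"translation":[-3,-6,0],"spin":0}
    - {"translation":[-2.5,-6,0],"spin":0}
    - {"translation":[-2,-5,0],"spin":0}
    - {"translation":[0,0,0],"spin":0}
    - {"translation":[0,0,0],"spin":0}

```text
clock: 6.52
eef_pos: [0.5062, 0.1281, 0.1578]
eef_rot: [3.096, 1.559, -0.205]
wrist_force: [-0.5, 1.4, 0.5]
grip_width: 0.0001
```

```bash
python3 look.py 6
python3 - <<'E'
from h import *
t=load('top6')
cv2.imwrite('pics/z6.png',cv2.resize(t['frame'][20:195,80:240],None,fx=3.4,fy=3.4,interpolation=cv2.INTER_CUBIC)[:,:,::-1])
E
```

```text
t 6.525 tcp [506.2 128.1 157.8] jaw -99.2 xdown [ 0. -0. -1.] F [-0.5  1.4  0.5] w 0.1 j [ 0.1 -0.1  1.8 -0.   1.4  1.9]
[140.2 163.2] [259.1 144.2]
[137.4 161.7] [258.9 139.5]
[134.5 160.2] [258.6 134.7]
```

View pics/L6.png

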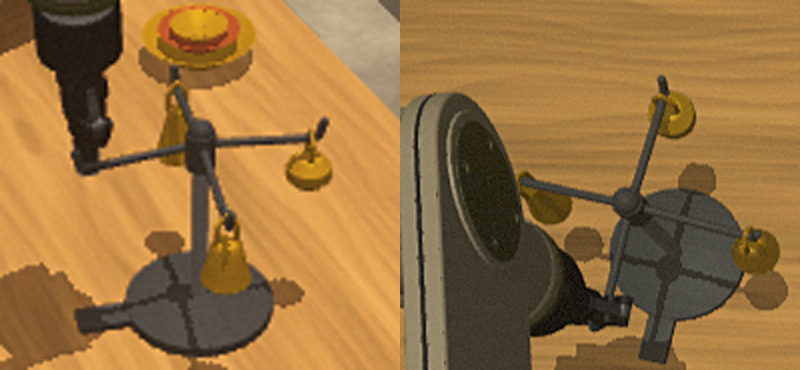

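View pics/z6.png

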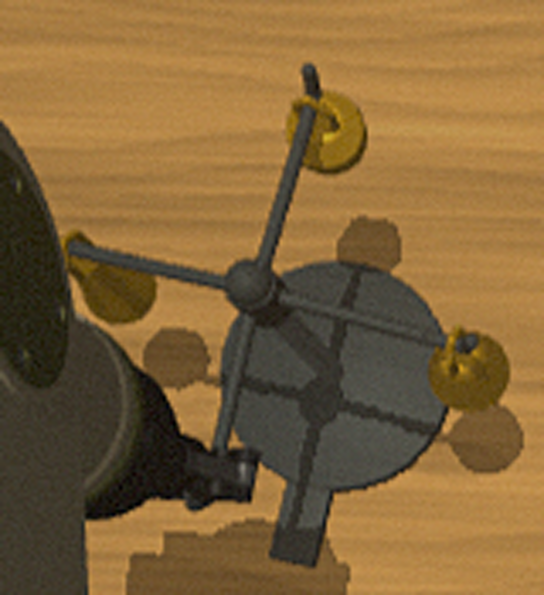

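Run:
```python
from h import *
t=load('top6'); c=lambda u,v:(80+u/3.4,20+v/3.4)
b=at(t,c(251,287),.21);print(b)
for u in ((309,70),(468,342)):
    h=at(t,c(*u),.208);print(h,np.linalg.norm((h-b)[:2]),np.degrees(np.arctan2(*(h-b)[1::-1])))
f=load('top0')
# tongue edges: end corners
for u in ((272,558),(316,566),(290,480),(331,490)): print(at(f,c(*u),.006))
```

```text
[0.59964392 0.08637331 0.21      ]
[0.71481868 0.06071283 0.208     ] 0.11799866805848529 -12.560137149265188
[ 0.57429436 -0.02581677  0.208     ] 0.11501832089844947 -102.73228511100943
[0.48143726 0.12516913 0.006     ]
[0.47692176 0.0966361  0.006     ]
[0.53234583 0.11522237 0.006     ]
[0.52647335 0.08852784 0.006     ]
```

send_rows:
  targets:
    - {"translation":[0,20,0],"spin":0}
    - {"translation":[-5,20,20],"spin":0}
    - {"translation":[-10,0,60],"spin":0}
    - {"translation":[-20,0,60],"spin":0}
    - {"translation":[-20,-30,20],"spin":0}
  fingers: 60

```text
clock: 7.25
eef_pos: [0.4471, 0.1397, 0.318]
eef_rot: [2.307, 1.565, -0.992]
wrist_force: [0.7, -0.5, -1.0]
grip_width: 0.0599
```

```bash
cat > ov.py <<'E'
from h import *
def bellpts(x,y,yaw,z0=0,dx=0):
    c,s=np.cos(yaw),np.sin(yaw); M=np.array([[c,-s,0],[s,c,0],[0,0,1]])
    L=np.array([[0,-20,78],[0,-20,121],[0,0,134.5],[0,20,121],[0,20,78]])/1000
    return (M@L.T).T+[x,y,z0]
def draw(p,x,y,yaw,box,f,z0=0):
    u0,v0,u1,v1=box
    im=cv2.resize(p['frame'][v0:v1,u0:u1],None,fx=f,fy=f,interpolation=cv2.INTER_CUBIC)[:,:,::-1].copy()
    q=lambda X:np.round((proj(p,X)-[u0,v0]+.5)*f).astype(int)
    pts=np.array([q(X) for X in bellpts(x,y,yaw,z0)]); cv2.polylines(im,[pts.reshape(-1,1,2)],False,(255,0,0),1)
    th=np.linspace(0,6.28,40)
    for z,r in ((0,.034),(.078,.016)):
        pts=np.array([q([x+r*np.cos(a),y+r*np.sin(a),z+z0]) for a in th]); cv2.polylines(im,[pts.reshape(-1,1,2)],False,(0,0,255),1)
    return im
if __name__=='__main__':
    import sys
    t=load('top1'); s=load('side1')
    x,y,yaw=map(float,sys.argv[1:4])
    a=draw(t,x,y,np.radians(yaw),(340,215,400,260),7); b=draw(s,x,y,np.radians(yaw),(260,250,310,325),7)
    H=max(a.shape[0],b.shape[0]); a=cv2.copyMakeBorder(a,0,H-a.shape[0],0,0,0); b=cv2.copyMakeBorder(b,0,H-b.shape[0],0,0,0)
    cv2.imwrite('pics/ov_%s.png'%sys.argv[4],np.hstack([a,b]))
E
python3 ov.py .380 -.315 82 a; python3 look.py 7
```

```text
t 7.25 tcp [447.1 139.7 318. ] jaw -99.0 xdown [ 0. -0. -1.] F [ 0.7 -0.5 -1. ] w 59.9 j [ 0.2 -0.2  1.7 -0.   1.7  1.9]
[ 99.3 184.7] [234.4  99.4]
[ 94.8 183.5] [233.9  93.8]
[ 90.  182.1] [233.4  88.1]
```

View pics/ov_a.png

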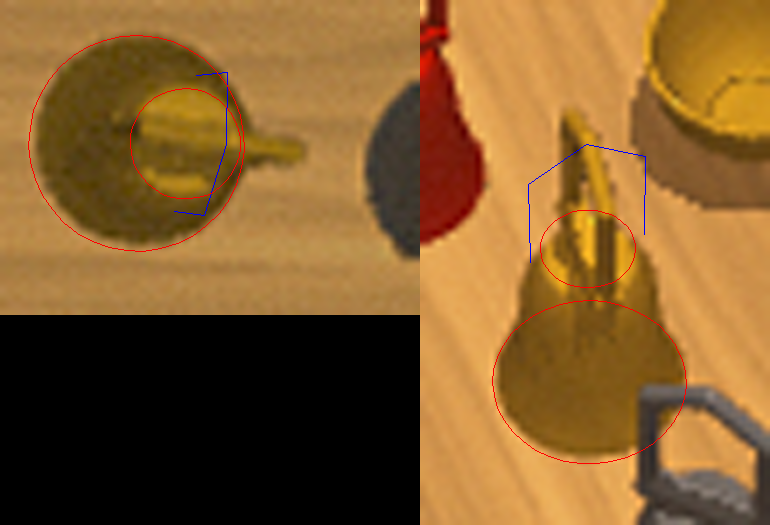

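View pics/L7.png

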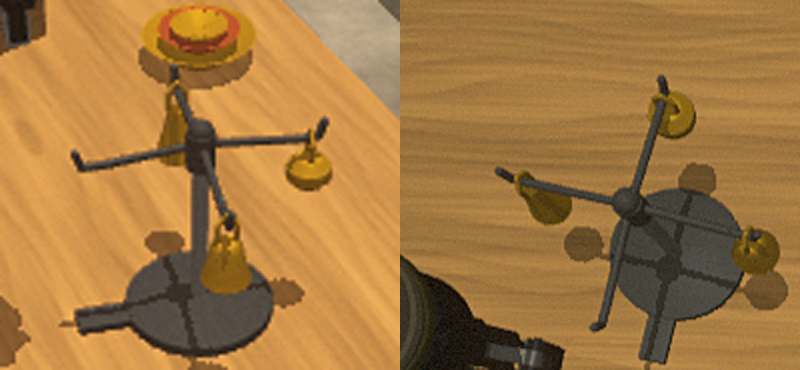

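```bash
python3 ov.py .380 -.315 -8 b; python3 ov.py .381 -.314 5 c; python3 ov.py .381 -.314 -20 d; cd pics; python3 -c "
import cv2,numpy as np
a=[cv2.imread('ov_%s.png'%k) for k in 'bcd']
x=np.vstack([np.hstack([cv2.resize(i[:,:],None,fx=.5,fy=.5,interpolation=cv2.INTER_AREA) for i in a[1:]])]);cv2.imwrite('ov_cd.png',x)"
```

```text
(no output)
```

View pics/ov_b.png

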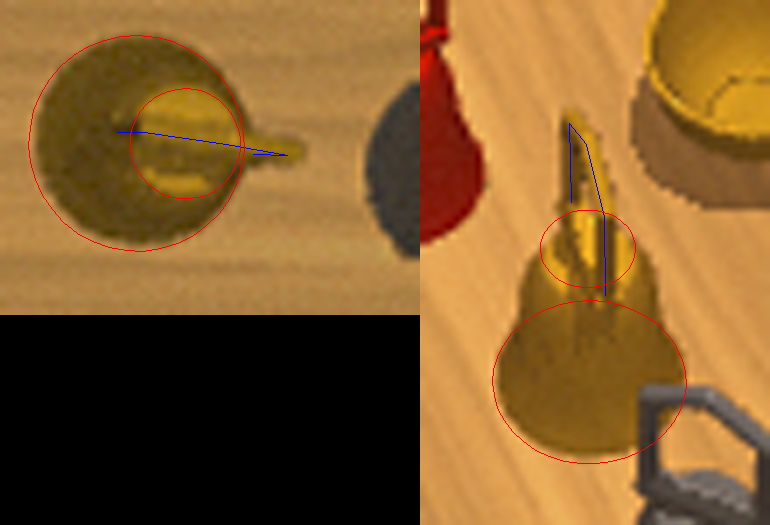

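View pics/ov_cd.png

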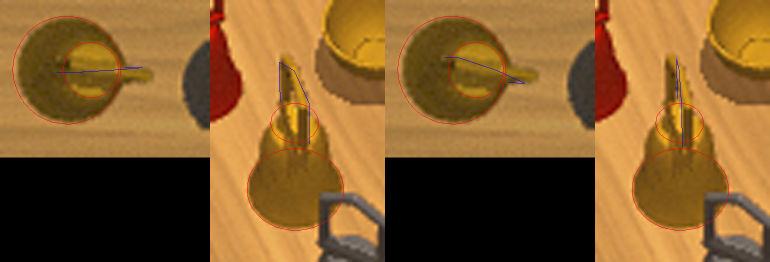

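send_rows:
  targets:
    - {"translation":[0,-46,0],"spin":0.01}
    - {"translation":[0,-46,0],"spin":0.01}
    - {"translation":[0,-46,0],"spin":0.01}
    - {"translation":[-7,-46,0],"spin":0.01}
    - {"translation":[-10,-46,0],"spin":0.01}

```text
clock: 7.98
eef_pos: [0.4293, -0.0948, 0.3143]
eef_rot: [1.988, 1.568, -1.256]
wrist_force: [0.8, -0.4, 1.0]
grip_width: 0.0599
```

send_rows:
  targets:
    - {"translation":[-12,-46,0],"spin":0}
    - {"translation":[-12,-46,0],"spin":0}
    - {"translation":[-12,-46,-20],"spin":0}
    - {"translation":[-12,-46,-40],"spin":0}
    - {"translation":[0,-40,-30],"spin":0}

```text
clock: 8.6
eef_pos: [0.3803, -0.3257, 0.2208]
eef_rot: [2.31, 1.567, -0.935]
wrist_force: [1.2, -0.0, 0.6]
grip_width: 0.0602
```

```bash
cat > look2.py <<'E'
import sys
from h import *
np.set_printoptions(precision=1,suppress=True)
s=st(); k=sys.argv[1]
p=s['eef_pos']; s=shot('side','side'+k); t=shot('top','top'+k)
for dz in (-.017,0,.017): print(proj(t,p+[0,0,dz]),proj(s,p+[0,0,dz]))
x=s['frame'][200:350,200:350]; y=t['frame'][170:310,310:450]
x=cv2.resize(x,(400,400),interpolation=cv2.INTER_CUBIC); y=cv2.resize(y,(400,400),interpolation=cv2.INTER_CUBIC)
cv2.imwrite(f'pics/L{k}.png',np.hstack([x,y])[:,:,::-1])
E
python3 look2.py 8
```

```text
t 8.6 tcp [ 380.3 -325.7  220.8] jaw -95.9 xdown [ 0. -0. -1.] F [ 1.2 -0.   0.6] w 60.2 j [-0.8 -0.1  1.8 -0.   1.5  0.9]
[386.1 235.1] [285.3 253.8]
[388.5 235.1] [285.2 248.7]
[391.  235.1] [285.2 243.4]
```

View pics/L8.png

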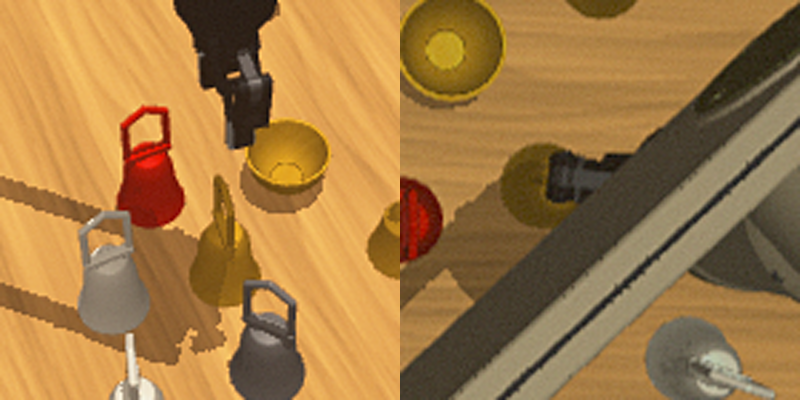

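Run:
```python
from h import *
np.set_printoptions(precision=1,suppress=True)
s=load('side8');p=np.array([.3803,-.3257,.2208]);d=np.array([np.cos(np.radians(-95.9)),np.sin(np.radians(-95.9)),0])
for o in (-.037,.037):
  for dz in (-.017,0,.017,.03): print(o,dz,proj(s,p+d*o+[0,0,dz]))
cv2.imwrite('pics/g1.png',cv2.resize(s['frame'][200:290,250:330],None,fx=6.5,fy=6.5,interpolation=cv2.INTER_CUBIC)[:,:,::-1])
```

```text
-0.037 -0.017 [279.8 241.5]
-0.037 0 [279.7 236.4]
-0.037 0.017 [279.6 231.1]
-0.037 0.03 [279.5 227. ]
0.037 -0.017 [291.  266.6]
0.037 0 [291.  261.5]
0.037 0.017 [291.  256.3]
0.037 0.03 [291.1 252.3]
```

View pics/g1.png

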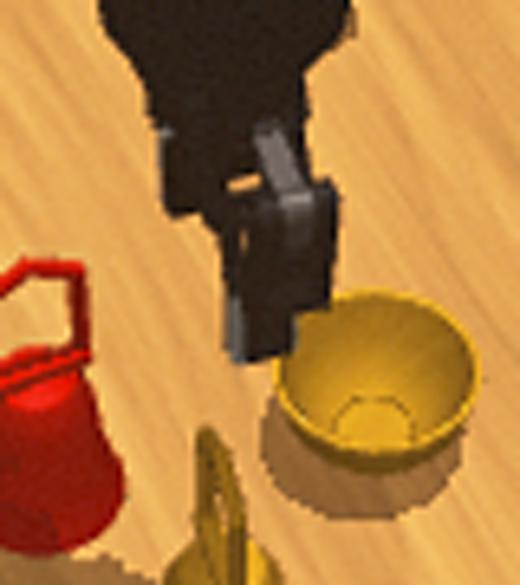

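send_rows:
  targets:
    - {"translation":[0,0,0],"spin":0}
    - {"translation":[0,11,-25],"spin":0}
    - {"translation":[0,0,-40],"spin":0}
    - {"translation":[0,0,-40],"spin":0}
    - {"translation":[0,0,0],"spin":0}

```text
clock: 9.32
eef_pos: [0.382, -0.3119, 0.1126]
eef_rot: [2.488, 1.569, -0.756]
wrist_force: [-0.5, 0.6, 0.0]
grip_width: 0.0598
```

```bash
python3 look2.py 9
python3 - <<'E'
from h import *
s=load('side9')
cv2.imwrite('pics/g1.png',cv2.resize(s['frame'][220:330,240:330],None,fx=5.4,fy=5.4,interpolation=cv2.INTER_CUBIC)[:,:,::-1])
E
```

```text
t 9.325 tcp [ 382.  -311.9  112.6] jaw -95.8 xdown [ 0. -0. -1.] F [-0.5  0.6  0. ] w 59.8 j [-0.8 -0.1  1.9  0.   1.3  0.9]
[366.1 233.9] [283.6 279.1]
[367.8 233.9] [283.6 274.7]
[369.6 233.9] [283.5 270.1]
```

View pics/L9.png

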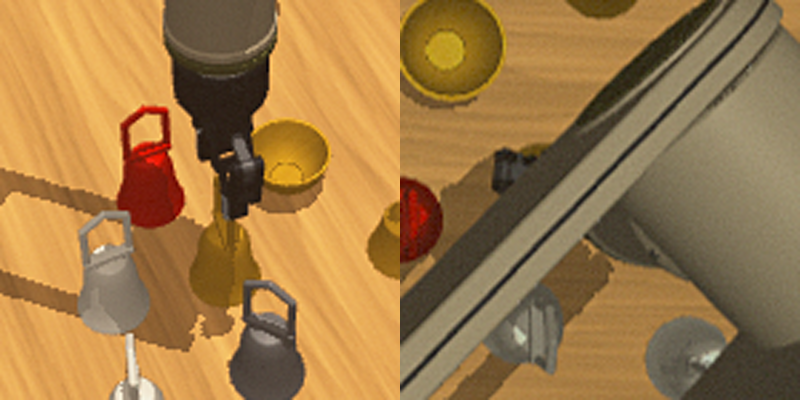

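View pics/g1.png

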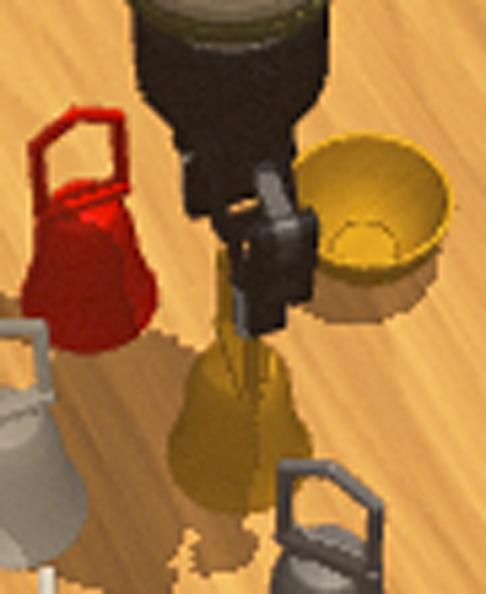

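Run:
```python
from h import *
np.set_printoptions(precision=1,suppress=True)
s=load('side9');p=np.array([.382,-.3119,.1126]);d=np.array([np.cos(np.radians(-95.8)),np.sin(np.radians(-95.8)),0])
for o in (-.037,.037):
  for dz in (-.017,0,.017,.03): print(o,dz,(proj(s,p+d*o+[0,0,dz])-[240,220])*5.4)
print((proj(s,[.378,-.335,.110])-[240,220])*5.4,(proj(s,[.378,-.335,.08])-[240,220])*5.4,(proj(s,[.38,-.315,.138])-[240,220])*5.4)
```

```text
-0.037 -0.017 [208.2 255.2]
-0.037 0 [207.7 231. ]
-0.037 0.017 [207.2 206.3]
-0.037 0.03 [206.7 187. ]
0.037 -0.017 [263.8 386.6]
0.037 0 [263.9 362.7]
0.037 0.017 [264.  338.3]
0.037 0.03 [264.  319.3]
[249.5 342.3] [249.7 384.1] [233.6 265.4]
```

send_rows:
  targets:
    - {"translation":[-1,-3,-8],"spin":0}
    - {"translation":[0,0,-7],"spin":0}
    - {"translation":[0,0,-7],"spin":0}
    - {"translation":[0,0,-6],"spin":0}
    - {"translation":[0,0,0],"spin":0}

```text
clock: 10.05
eef_pos: [0.3856, -0.3199, 0.0921]
eef_rot: [2.452, 1.554, -0.792]
wrist_force: [-0.6, 0.3, 0.0]
grip_width: 0.06
```

```bash
python3 look2.py 10
python3 - <<'E'
from h import *
s=load('side10')
cv2.imwrite('pics/g1.png',cv2.resize(s['frame'][220:330,240:330],None,fx=5.4,fy=5.4,interpolation=cv2.INTER_CUBIC)[:,:,::-1])
E
```

```text
t 10.05 tcp [ 385.6 -319.9   92.1] jaw -95.8 xdown [ 0. -0. -1.] F [-0.6  0.3  0. ] w 60.0 j [-0.8 -0.1  1.9  0.   1.3  0.9]
[368.1 232.3] [286.4 286.4]
[369.8 232.2] [286.4 282.1]
[371.5 232.2] [286.4 277.6]
```

View pics/g1.png

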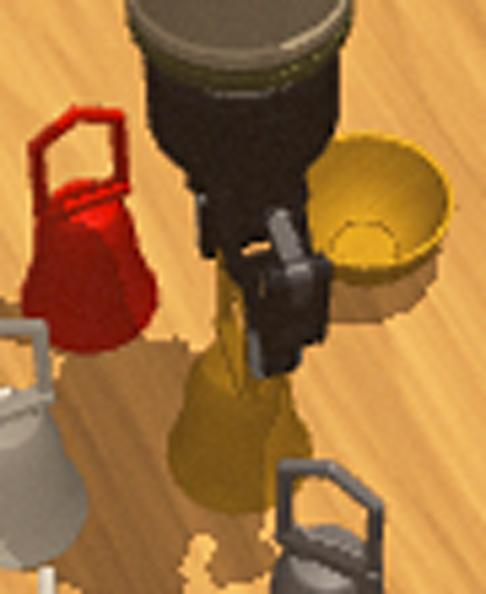

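send_rows:
  targets:
    - {"translation":[-3,3,0],"spin":0}
    - {"translation":[0,0,0],"spin":0}
    - {"translation":[0,0,-4],"spin":0}
    - {"translation":[0,0,-3],"spin":0}
    - {"translation":[0,0,0],"spin":0}

```text
clock: 10.78
eef_pos: [0.3829, -0.3171, 0.0857]
eef_rot: [2.451, 1.553, -0.792]
wrist_force: [-0.6, -0.2, 0.4]
grip_width: 0.0599
```

```bash
python3 look2.py 11
python3 - <<'E'
from h import *
s=load('side11')
cv2.imwrite('pics/g1.png',cv2.resize(s['frame'][220:330,240:330],None,fx=5.4,fy=5.4,interpolation=cv2.INTER_CUBIC)[:,:,::-1])
E
```

```text
t 10.775 tcp [ 382.9 -317.1   85.7] jaw -95.8 xdown [ 0. -0. -1.] F [-0.6 -0.2  0.4] w 59.9 j [-0.8 -0.1  1.9  0.   1.2  0.9]
[366.1 233.6] [284.9 287.5]
[367.7 233.6] [284.9 283.2]
[369.4 233.6] [284.9 278.8]
```

View pics/g1.png

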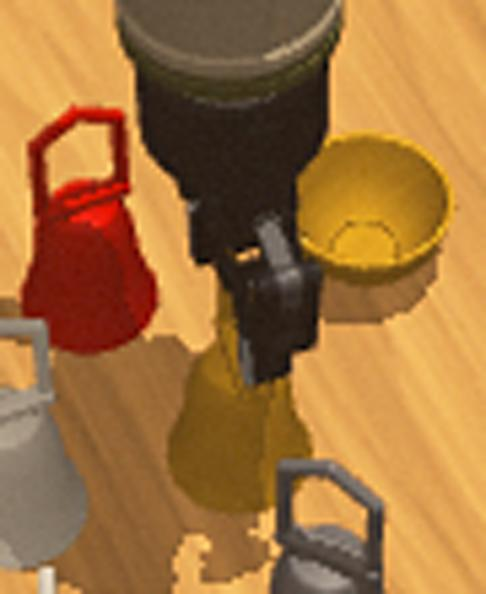

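View pics/L11.png

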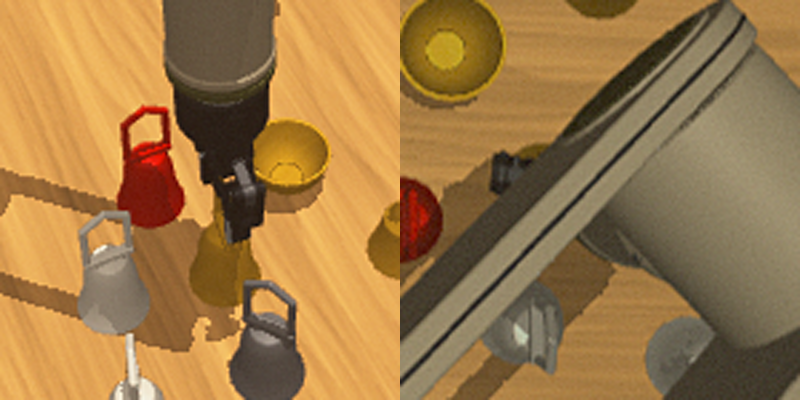

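send_rows:
  targets:
    - {"translation":[-2,1,0],"spin":0}
    - {"translation":[0,0,0],"spin":0}
    - {"translation":[0,0,0],"spin":0}
    - {"translation":[0,0,0],"spin":0}
    - {"translation":[0,0,0],"spin":0}
  fingers: 30

```text
clock: 11.5
eef_pos: [0.3813, -0.3166, 0.0867]
eef_rot: [2.457, 1.551, -0.786]
wrist_force: [-0.4, -0.2, 0.1]
grip_width: 0.0448
```

```bash
python3 look2.py 12
python3 - <<'E'
from h import *
s=load('side12')
cv2.imwrite('pics/g1.png',cv2.resize(s['frame'][220:330,240:330],None,fx=5.4,fy=5.4,interpolation=cv2.INTER_CUBIC)[:,:,::-1])
E
```

```text
t 11.5 tcp [ 381.3 -316.6   86.7] jaw -95.8 xdown [ 0. -0. -1.] F [-0.4 -0.2  0.1] w 44.8 j [-0.8 -0.1  1.9  0.   1.2  0.9]
[365.9 234.3] [284.2 287.3]
[367.5 234.3] [284.2 283. ]
[369.3 234.3] [284.1 278.6]
```

View pics/g1.png

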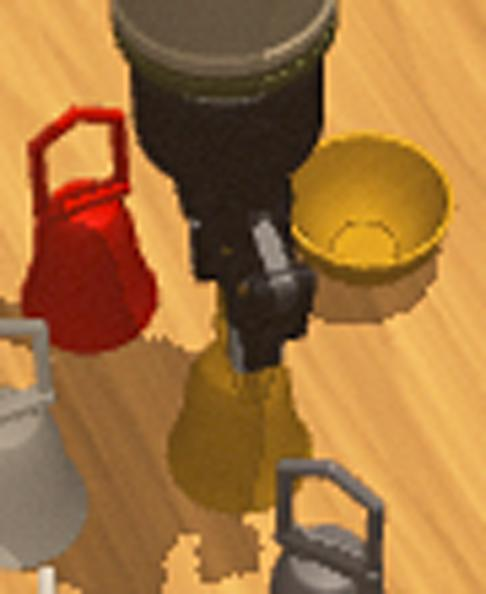

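send_rows:
  targets:
    - {"translation":[0,0,15],"spin":0}
    - {"translation":[0,0,25],"spin":0}
    - {"translation":[0,0,45],"spin":0}
    - {"translation":[5,0,50],"spin":0}
    - {"translation":[5,5,50],"spin":0}

```text
clock: 12.22
eef_pos: [0.3871, -0.3078, 0.2737]
eef_rot: [2.414, 1.563, -0.83]
wrist_force: [1.3, 0.0, -1.3]
grip_width: 0.0442
```

```bash
python3 look2.py 13
```

```text
t 12.225 tcp [ 387.1 -307.8  273.7] jaw -95.9 xdown [ 0. -0. -1.] F [ 1.3  0.  -1.3] w 44.2 j [-0.8 -0.2  1.7 -0.   1.6  0.9]
[383.  230.7] [284.5 230.6]
[385.5 230.6] [284.5 225.1]
[388.2 230.5] [284.4 219.4]
```

View pics/L13.png

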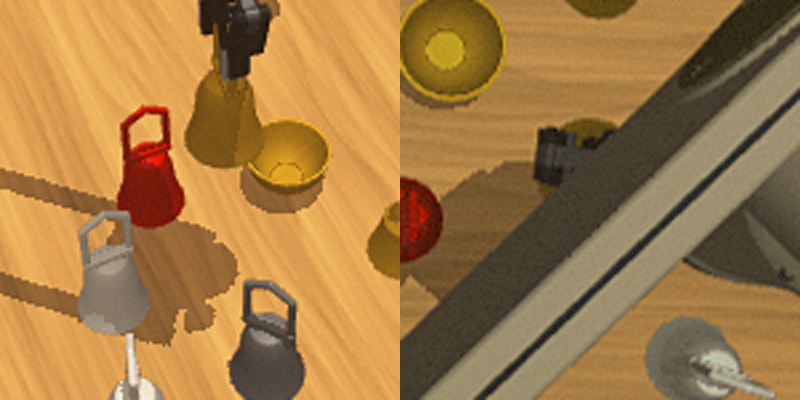

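send_rows:
  targets:
    - {"translation":[10,43,0],"spin":-0.02}
    - {"translation":[10,45,0],"spin":-0.02}
    - {"translation":[8,45,0],"spin":-0.02}
    - {"translation":[5,45,0],"spin":-0.02}
    - {"translation":[5,43,0],"spin":-0.02}

```text
clock: 12.95
eef_pos: [0.4264, -0.0849, 0.2801]
eef_rot: [2.413, 1.551, -0.94]
wrist_force: [0.4, 0.1, -2.2]
grip_width: 0.0451
```

send_rows:
  targets:
    - {"translation":[3,43,0],"spin":-0.02}
    - {"translation":[3,43,0],"spin":0}
    - {"translation":[2,43,0],"spin":0}
    - {"translation":[2,40,0],"spin":0}
    - {"translation":[2,30,0],"spin":0}

```text
clock: 13.58
eef_pos: [0.4357, 0.1213, 0.2788]
eef_rot: [2.296, 1.552, -1.076]
wrist_force: [0.1, -0.0, -3.1]
grip_width: 0.0446
```

send_rows:
  targets:
    - {"translation":[0,0,0],"spin":0}
    - {"translation":[0,0,0],"spin":0}
    - {"translation":[0,0,0],"spin":0}
    - {"translation":[0,0,-10],"spin":0}
    - {"translation":[0,0,0],"spin":0}

```text
clock: 14.2
eef_pos: [0.4346, 0.1204, 0.267]
eef_rot: [2.158, 1.552, -1.214]
wrist_force: [-0.9, -0.7, -2.1]
grip_width: 0.0446
```

```bash
sed -e 's/80:200,230:360/60:200,190:340/' -e 's/0:190,40:240/60:250,40:240/' look.py > look3.py; python3 look3.py 14
```

```text
t 14.2 tcp [434.6 120.4 267. ] jaw -103.2 xdown [ 0. -0. -1.] F [-0.9 -0.7 -2.1] w 44.6 j [ 0.2 -0.3  1.8 -0.   1.6  2. ]
[123.  195.9] [234.1 120.4]
[119.4 195. ] [233.6 115.1]
[115.6 194.1] [233.1 109.7]
```

View pics/L14.png

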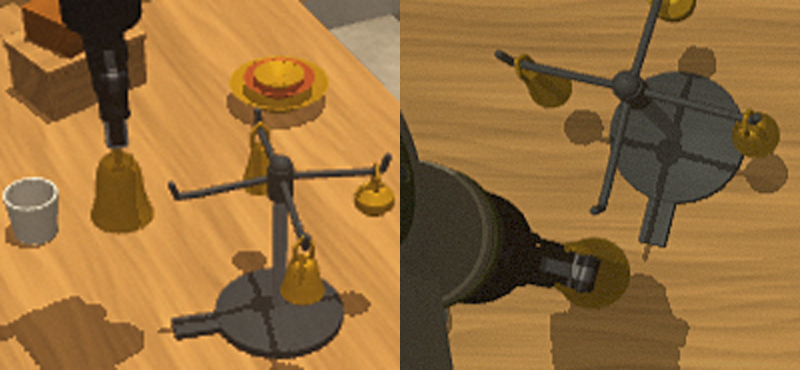

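```bash
cat > ov2.py <<'E'
import sys
from ov import *
k=sys.argv[1]; x,y,yaw,z0,ha=map(float,sys.argv[2:7])
out=[]
for n,box,f in (('top',(100,90,180,200),5),('side',(205,70,310,190),3.6)):
    p=load(n+k); im=draw(p,x,y,np.radians(yaw),box,f,z0)
    q=lambda X:tuple(int(v) for v in np.round((proj(p,X)-[box[0],box[1]]+.5)*f))
    a=np.radians(ha); u=np.array([np.cos(a),np.sin(a),0]); A=np.array([.5997,.0862,.19])
    pts=[A+.02*u,A+.105*u,A+.117*u+[0,0,.02]]
    for i in range(2): cv2.line(im,q(pts[i]),q(pts[i+1]),(255,255,0),1)
    out.append(im)
H=max(i.shape[0] for i in out)
cv2.imwrite(f'pics/ov{k}.png',np.hstack([cv2.copyMakeBorder(i,0,H-i.shape[0],0,0,0) for i in out]))
E
python3 ov2.py 14 .434 .1215 -13.2 .180 167.4
```

```text
(no output)
```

View pics/ov14.png

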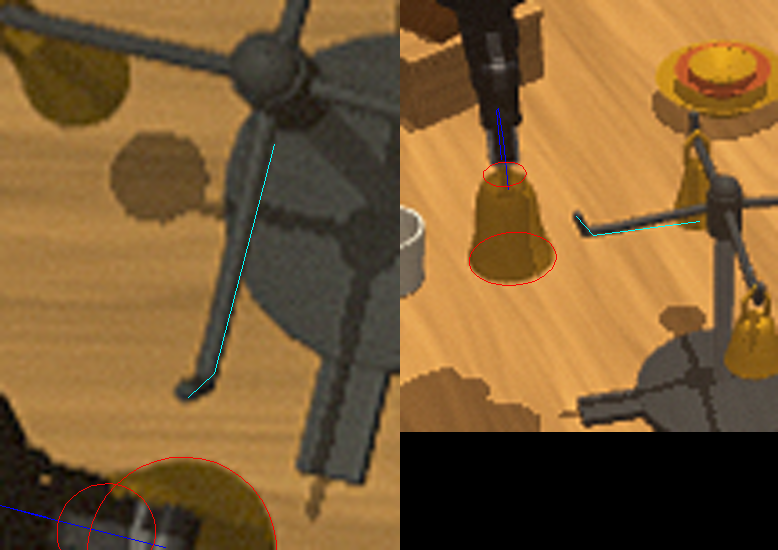

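Run:
```python
from h import *
np.set_printoptions(precision=4,suppress=True)
t=load('top14');s=load('side14')
T=lambda u,v:(100+u/5-.5,90+v/5-.5); S=lambda u,v:(205+(u-400)/3.6-.5,70+v/3.6-.5)
for n,a,b in (('bend',(206,368),(588,232)),('tip',(183,388),(577,215)),('ball',(268,62),(725,182))):
    X,g=tri(t,T(*a),s,S(*b)); d=X[:2]-[.5997,.0862]; print(n,X,g,np.linalg.norm(d),np.degrees(np.arctan2(d[1],d[0])))
```

```text
bend [0.4967 0.1121 0.1914] 0.004029252500790899 0.10620008688462498 165.8721419887004
tip [0.488  0.1141 0.2087] 0.0017298156806793588 0.11517514004400432 165.96072602375855
ball [0.5993 0.0836 0.225 ] 0.0008601532025828582 0.002640103613214497 -99.28949219054752
```

send_rows:
  targets:
    - {"translation":[1.5,6,-25],"spin":-0.01}
    - {"translation":[0,0,-25],"spin":0}
    - {"translation":[0,0,-22],"spin":0}
    - {"translation":[0,0,-10],"spin":0}
    - {"translation":[0,0,0],"spin":0}

```text
clock: 14.92
eef_pos: [0.4379, 0.1265, 0.186]
eef_rot: [2.431, 1.551, -0.952]
wrist_force: [0.2, -0.2, -2.1]
grip_width: 0.0443
```

send_rows:
  targets:
    - {"translation":[0,0,0],"spin":0}
    - {"translation":[0,0,0],"spin":0}
    - {"translation":[0,0,0],"spin":0}
    - {"translation":[0,0,0],"spin":0}
    - {"translation":[0,0,0],"spin":0}

```text
clock: 15.55
eef_pos: [0.4397, 0.1268, 0.1894]
eef_rot: [2.63, 1.548, -0.753]
wrist_force: [-0.4, 0.4, -2.2]
grip_width: 0.0446
```

```bash
python3 look3.py 15
```

```text
t 15.55 tcp [439.7 126.8 189.4] jaw -103.8 xdown [ 0. -0. -1.] F [-0.4  0.4 -2.2] w 44.6 j [ 0.2 -0.3  1.9 -0.   1.5  2. ]
[134.4 196.7] [237.1 141.7]
[131.3 195.9] [236.7 136.9]
[128.1 195.1] [236.2 131.9]
```

```bash
python3 ov2.py 15 .439 .128 -13.8 .1027 166
```

```text
(no output)
```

View pics/ov15.png

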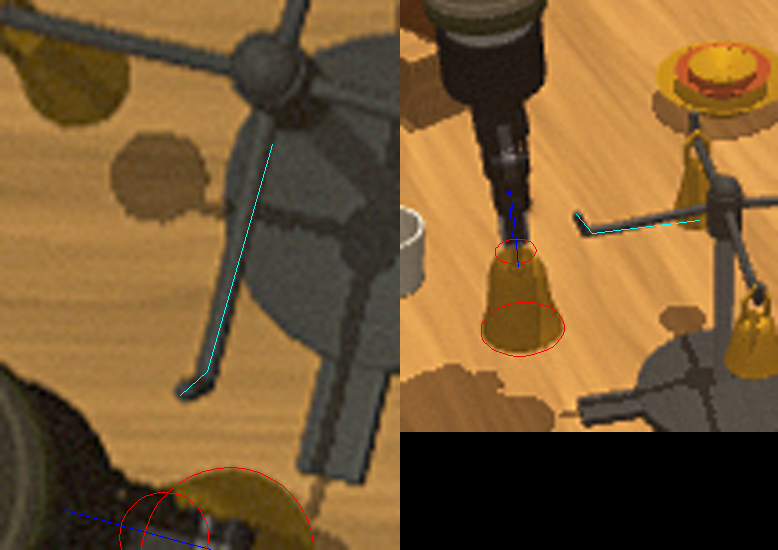

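send_rows:
  targets:
    - {"translation":[0,-2,-8],"spin":0}
    - {"translation":[10,-2.5,0],"spin":0}
    - {"translation":[10,-2.5,0],"spin":0}
    - {"translation":[8,-2,0],"spin":0}
    - {"translation":[0,0,0],"spin":0}

```text
clock: 16.27
eef_pos: [0.47, 0.1168, 0.1803]
eef_rot: [2.607, 1.548, -0.776]
wrist_force: [-0.2, -0.6, -2.4]
grip_width: 0.0445
```

```bash
python3 look3.py 16
python3 - <<'E'
from h import *
s=load('side16')
cv2.imwrite('pics/g1.png',cv2.resize(s['frame'][90:190,200:310],None,fx=5.4,fy=5.4,interpolation=cv2.INTER_CUBIC)[:,:,::-1])
E
```

```text
t 16.275 tcp [470.  116.8 180.3] jaw -103.9 xdown [ 0. -0. -1.] F [-0.2 -0.6 -2.4] w 44.5 j [ 0.1 -0.2  1.9 -0.   1.4  2. ]
[141.9 180.9] [248.5 143.5]
[139.1 179.8] [248.2 138.6]
[136.1 178.6] [247.8 133.7]
```

View pics/g1.png

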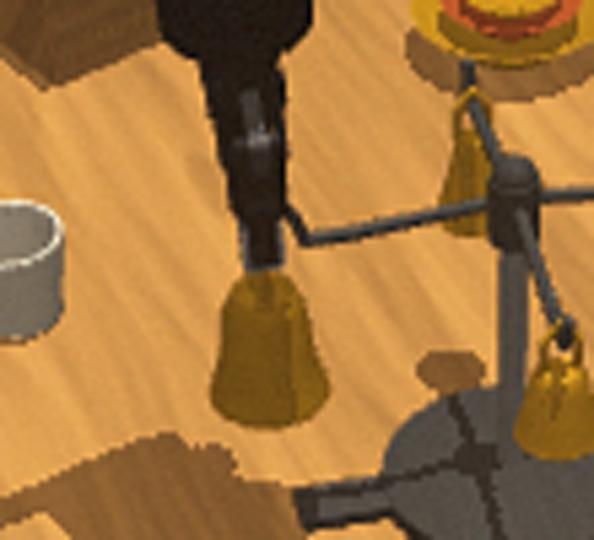

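View pics/L16.png

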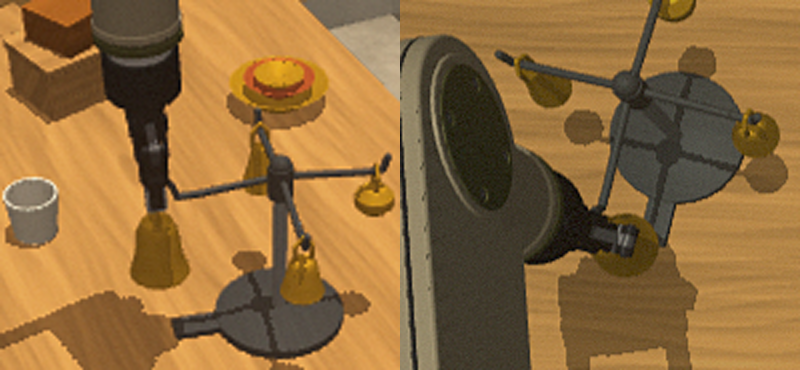

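send_rows:
  targets:
    - {"translation":[7,-1.7,0],"spin":0}
    - {"translation":[7,-1.7,0],"spin":0}
    - {"translation":[7,-1.7,0],"spin":0}
    - {"translation":[6,-1.4,0],"spin":0}
    - {"translation":[0,0,0],"spin":0}

```text
clock: 17.0
eef_pos: [0.4983, 0.1102, 0.1804]
eef_rot: [2.614, 1.548, -0.769]
wrist_force: [-1.4, 0.3, -3.3]
grip_width: 0.0445
```

```bash
python3 look3.py 17
python3 - <<'E'
from h import *
s=load('side17')
cv2.imwrite('pics/g1.png',cv2.resize(s['frame'][90:190,200:310],None,fx=5.4,fy=5.4,interpolation=cv2.INTER_CUBIC)[:,:,::-1])
E
```

```text
t 17.0 tcp [498.3 110.2 180.4] jaw -103.8 xdown [ 0. -0. -1.] F [-1.4  0.3 -3.3] w 44.5 j [ 0.1 -0.1  1.8 -0.   1.4  1.9]
[146.  165.7] [258.6 142.1]
[143.3 164.3] [258.4 137.3]
[140.4 162.8] [258.1 132.3]
```

View pics/g1.png

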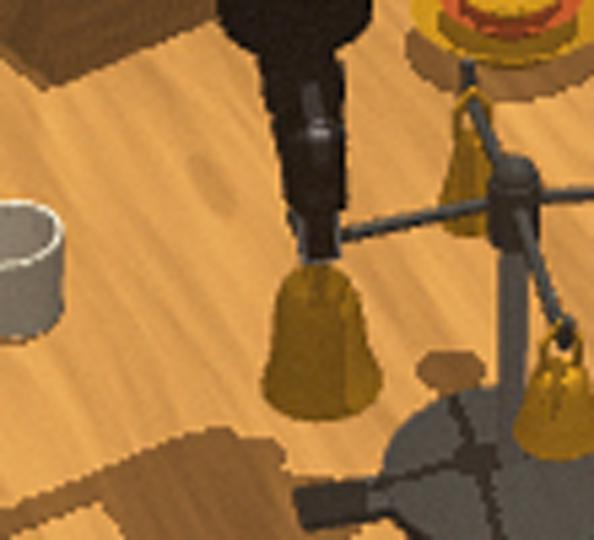

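View pics/L17.png

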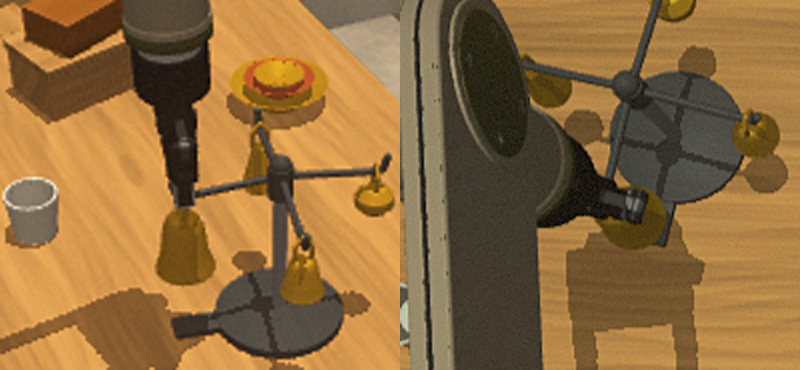

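send_rows:
  targets:
    - {"translation":[0,0,-10],"spin":0}
    - {"translation":[0,0,-8],"spin":0}
    - {"translation":[0,0,-5],"spin":0}
    - {"translation":[0,0,0],"spin":0}
    - {"translation":[0,0,0],"spin":0}

```text
clock: 17.73
eef_pos: [0.4975, 0.1103, 0.1553]
eef_rot: [2.604, 1.548, -0.778]
wrist_force: [0.3, -0.6, -1.6]
grip_width: 0.0448
```

send_rows:
  targets:
    - {"translation":[0,0,-2],"spin":0}
    - {"translation":[0,0,-2],"spin":0}
    - {"translation":[0,0,0],"spin":0}
    - {"translation":[0,0,0],"spin":0}
    - {"translation":[0,0,0],"spin":0}

```text
clock: 18.35
eef_pos: [0.4985, 0.1103, 0.1521]
eef_rot: [2.678, 1.546, -0.704]
wrist_force: [2.0, -0.8, -3.0]
grip_width: 0.0446
```

```bash
python3 look3.py 18
python3 - <<'E'
from h import *
s=load('side18')
cv2.imwrite('pics/g1.png',cv2.resize(s['frame'][90:190,200:310],None,fx=5.4,fy=5.4,interpolation=cv2.INTER_CUBIC)[:,:,::-1])
E
```

```text
t 18.35 tcp [498.5 110.3 152.1] jaw -103.8 xdown [ 0. -0. -1.] F [ 2.  -0.8 -3. ] w 44.6 j [ 0.1 -0.1  1.8 -0.   1.4  1.9]
[150.3 167.9] [259.1 149.9]
[147.7 166.5] [258.9 145.2]
[145.1 165.1] [258.6 140.4]
```

View pics/g1.png

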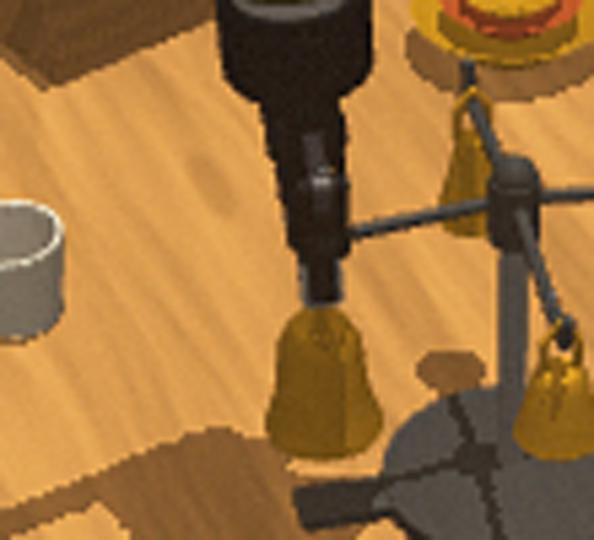

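send_rows:
  targets:
    - {"translation":[0,0,-1.5],"spin":0}
    - {"translation":[0,0,0],"spin":0}
    - {"translation":[0,0,-1.5],"spin":0}
    - {"translation":[0,0,0],"spin":0}
    - {"translation":[0,0,0],"spin":0}

```text
clock: 19.08
eef_pos: [0.4994, 0.1108, 0.1509]
eef_rot: [2.764, 1.545, -0.618]
wrist_force: [0.7, -0.3, 1.3]
grip_width: 0.0447
```

send_rows:
  targets:
    - {"translation":[0,0,0],"spin":0}
    - {"translation":[0,0,0],"spin":0}
    - {"translation":[0,0,0],"spin":0}
    - {"translation":[0,0,0],"spin":0}
    - {"translation":[0,0,0],"spin":0}

```text
clock: 19.7
eef_pos: [0.4993, 0.1108, 0.1509]
eef_rot: [2.762, 1.545, -0.621]
wrist_force: [0.7, -0.8, 0.4]
grip_width: 0.0448
```

send_rows:
  targets:
    - {"translation":[0,0,0],"spin":0}
    - {"translation":[0,0,0],"spin":0}
    - {"translation":[0,0,0],"spin":0}
    - {"translation":[0,0,0],"spin":0}
    - {"translation":[0,0,0],"spin":0}
  fingers: 75

```text
clock: 20.32
eef_pos: [0.4984, 0.1107, 0.1499]
eef_rot: [2.699, 1.547, -0.683]
wrist_force: [-0.1, -0.2, -0.4]
grip_width: 0.0751
```

```bash
python3 look3.py 19
python3 - <<'E'
from h import *
s=load('side19')
cv2.imwrite('pics/g1.png',cv2.resize(s['frame'][90:190,200:310],None,fx=5.4,fy=5.4,interpolation=cv2.INTER_CUBIC)[:,:,::-1])
E
```

```text
t 20.325 tcp [498.4 110.7 149.9] jaw -103.8 xdown [ 0. -0. -1.] F [-0.1 -0.2 -0.4] w 75.1 j [ 0.1 -0.1  1.8 -0.   1.4  1.9]
[150.4 168.1] [259.1 150.5]
[147.9 166.7] [258.8 145.8]
[145.2 165.3] [258.6 141. ]
```

View pics/g1.png

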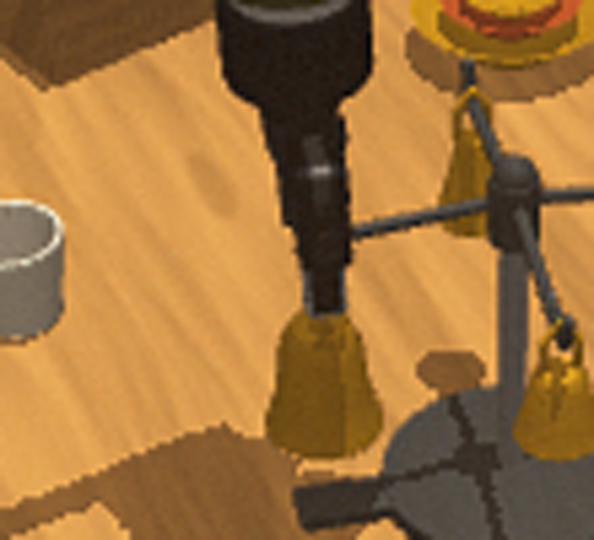

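Bell stays up with the fingers open. I'll rise straight up slowly, then back away.

send_rows:
  targets:
    - {"translation":[0,0,10],"spin":0}
    - {"translation":[0,0,15],"spin":0}
    - {"translation":[0,0,20],"spin":0}
    - {"translation":[0,0,25],"spin":0}
    - {"translation":[0,0,30],"spin":0}

```text
clock: 21.05
eef_pos: [0.4973, 0.1105, 0.2548]
eef_rot: [2.643, 1.548, -0.739]
wrist_force: [-0.1, -0.6, -0.3]
grip_width: 0.075
```

send_rows:
  targets:
    - {"translation":[-10,-10,30],"spin":0}
    - {"translation":[-15,-40,30],"spin":0}
    - {"translation":[-15,-50,0],"spin":0}
    - {"translation":[-15,-50,0],"spin":0}
    - {"translation":[0,-50,0],"spin":0}

```text
clock: 21.68
eef_pos: [0.4424, -0.0916, 0.3286]
eef_rot: [2.899, 1.534, -0.476]
wrist_force: [1.9, 1.0, 0.1]
grip_width: 0.075
```

send_rows:
  targets:
    - {"translation":[0,-50,0],"spin":0}
    - {"translation":[0,0,0],"spin":0}
    - {"translation":[0,0,0],"spin":0}
    - {"translation":[0,0,0],"spin":0}
    - {"translation":[0,0,0],"spin":0}

```text
clock: 22.3
eef_pos: [0.442, -0.1443, 0.3336]
eef_rot: [2.91, 1.528, -0.468]
wrist_force: [0.7, -0.7, -0.9]
grip_width: 0.0753
```

```bash
python3 look3.py 20; python3 ov2.py 20 .4975 .1112 -14 .064 166; cp pics/ov20.png pics/ov20a.png; python3 look3.py 21
python3 - <<'E'
from h import *
for n in('side','top'):
    a,b=load(n+'20')['frame'].astype(int),load(n+'21')['frame'].astype(int); d=abs(a-b).sum(2); print((d>60).sum(),np.argwhere(d>60)[:5])
p=load('top21');
E
```

```text
t 22.3 tcp [ 442.  -144.3  333.6] jaw -103.5 xdown [ 0. -0. -1.] F [ 0.7 -0.7 -0.9] w 75.3 j [-0.4 -0.3  1.7 -0.   1.7  1.4]
[284.3 191.4] [276.1 156.6]
[284.5 190.3] [276.  150.7]
[284.7 189.1] [275.9 144.6]
t 22.4 tcp [ 442.  -144.4  333.5] jaw -103.5 xdown [ 0. -0. -1.] F [ 0.2 -0.4  0.7] w 74.7 j [-0.4 -0.3  1.7 -0.   1.7  1.4]
[284.4 191.4] [276.2 156.7]
[284.6 190.3] [276.  150.7]
[284.7 189.1] [275.9 144.7]
47 [[ 47  60]
 [ 54  74]
 [ 69 291]
 [ 70 290]
 [ 72 288]]
2211 [[ 33 210]
 [ 34 210]
 [ 37 205]
 [ 37 231]
 [ 37 232]]
```

View pics/ov20.png

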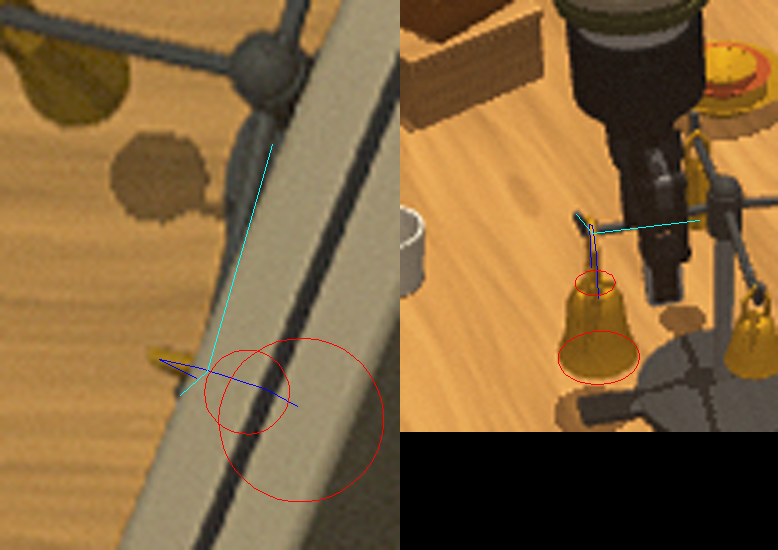

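View pics/side21.png

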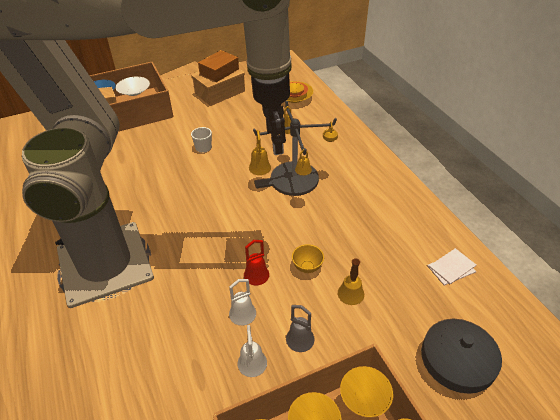

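send_rows:
  targets:
    - {"translation":[-20,-60,0],"spin":0}
    - {"translation":[-20,-60,0],"spin":0}
    - {"translation":[-20,-60,0],"spin":0}
    - {"translation":[0,0,0],"spin":0}
    - {"translation":[0,0,0],"spin":0}

```text
clock: 23.12
eef_pos: [0.3811, -0.3257, 0.3325]
eef_rot: [2.935, 1.529, -0.437]
wrist_force: [0.3, 0.5, -0.7]
grip_width: 0.075
```

send_rows:
  targets:
    - {"translation":[0,0,0],"spin":0}
    - {"translation":[0,0,0],"spin":0}
    - {"translation":[0,0,0],"spin":0}
    - {"translation":[0,0,0],"spin":0}
    - {"translation":[0,0,0],"spin":0}

```text
clock: 23.75
eef_pos: [0.3832, -0.3223, 0.3331]
eef_rot: [2.939, 1.528, -0.426]
wrist_force: [0.5, 1.3, 0.3]
grip_width: 0.0749
```

```bash
python3 look3.py 22; python3 ov2.py 22 .4975 .1112 -14 .064 166; python3 look3.py 23
python3 - <<'E'
from h import *
for n,(a0,a1,b0,b1) in(('side',(100,200,230,350)),('top',(60,220,80,240))):
    a,b=load(n+'22')['frame'].astype(int),load(n+'23')['frame'].astype(int); d=abs(a-b).sum(2)[a0:a1,b0:b1]; print((d>60).sum())
E
```

```text
t 23.75 tcp [ 383.2 -322.3  333.1] jaw -102.9 xdown [ 0. -0. -1.] F [0.5 1.3 0.3] w 74.9 j [-0.8 -0.2  1.6  0.   1.7  1. ]
[401.9 233.2] [285.6 216. ]
[405.2 233.2] [285.6 210. ]
[408.5 233.2] [285.6 203.9]
t 23.85 tcp [ 383.1 -322.4  333.1] jaw -102.9 xdown [ 0. -0. -1.] F [ 0.7 -0.3  0.6] w 75.3 j [-0.8 -0.2  1.6  0.   1.7  1. ]
[402.  233.3] [285.6 216.1]
[405.2 233.3] [285.6 210.1]
[408.6 233.3] [285.6 203.9]
11
0
```

View pics/ov22.png

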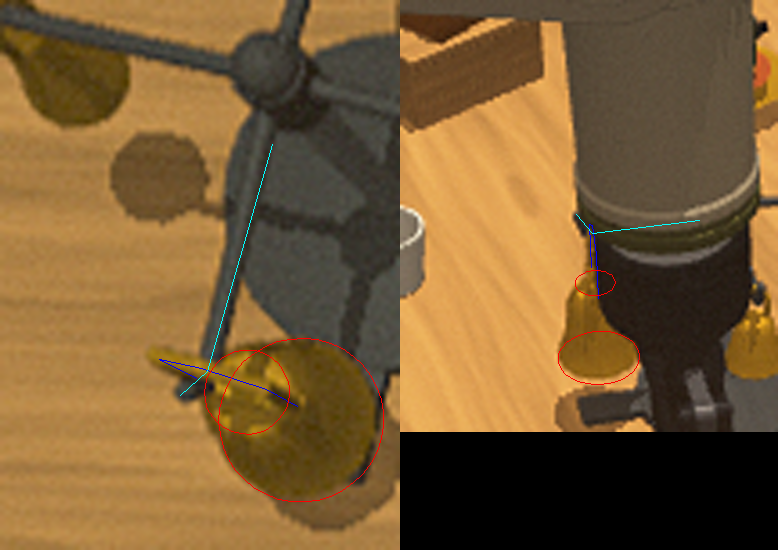

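Run:
```python
from h import *
print(robot.hand_in()); st()
```

```text
the job is handed in; nothing more can be done
None
the job is handed in; nothing more can be done
```

I turned the bare hook to the front with closed fingers while the bell still stood on the table. Then I gripped the brass bell across its loop bars, threaded the loop over the hook tip and lowered it. Contact showed when the vertical wrist force went from about -3 N to 0. I opened the fingers, moved away and handed in at about 24 s; `hand_in` gives no verdict.

**Last checks:**
- **Hook:** it measures about 166° against about 168.6° for the tongue, which puts the seat roughly 5 mm from the front point.
- **Bell:** in the final pictures it hangs upright. It matches the model placed at the hook seat and 126 mm below it to within a few millimetres. The rack and bell did not change between the last two top pictures; in the last side pictures the arm partly covers the rack, though the bell can still be seen there.
- **Handbell:** it stood where it was in the last clear side picture.
- **Robot:** the arm is clear of everything, with wrist force near zero.

**What disagreed:**
- **Fingertip height:** in the cameras the fingertips sat about 25–30 mm higher than the reported TCP height plus the stated 17 mm would put them. I set the push and grasp heights from the pictures instead.
- **Arm position:** it also drifted a few millimetres during some rows, including ones with no commanded move. I corrected for that as I went.

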